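# Load the deburring tumbler through its swivel-covered port

### The job

Load the deburring tumbler: draw back its locking bolt, swivel the round port cover aside all the way to its stop, and drop every short 80 mm suspension link lying on the bench (there are three to five) through the port into the drum. Then swing the cover fully shut and push the bolt fully home. The longer tie bar is not to be loaded; leave it and everything else on the bench where it lies.

Things in the scene. Friction and masses are not known exactly. Their poses are not given: they have to be found in the camera images.
- tumbler: squat green machine with a flat steel deck, fixed. Origin on the bench right below the port's centre; x from its front (robot's side) to its back, y to its left, z up. Housing x -180 to +120 mm, y -95 to +205 mm, deck top z = 150 mm, 8 mm thick; motor behind reaches x = +230 mm, z = 123 mm. The drum under the port is 200 mm (x) by 170 mm (y), its rubber floor at z = 12 mm
- port (a point): centre of the round port, 115 mm in diameter, at the deck's top surface (tumbler frame 0, 0, 150 mm)
- pivot (a point): axis of the cover's pivot screw, on the deck's top surface (tumbler frame +80, +80, 150 mm); screw head 13 mm high above the deck
- cover (a joint): angle of the cover about the vertical pivot screw, rad: 0 = shut, grows clockwise seen from above (its free side swings past the front to the machine's left), stop at 1.7; port wholly clear beyond 1.3. Stays where left; friction 0.2 N m (1.5 N at the knob). Aluminium disc 140 mm across, 6 mm thick, 1 mm over the deck, with a lug in front that blocks the bolt unless shut to within 0.03 rad
- cover_knob (a point): centre of the upright round black post on the cover, 30 mm above the deck, a good height to grip it; post 22 mm in diameter, rising from the cover's top (7 mm above the deck) to 47 mm above the deck. Moves with the cover, 148 mm from the pivot axis; shut it is at tumbler frame -25, -25, 180 mm
- bolt (a joint): travel of the locking bolt, m: 0 = home (tongue beside the cover's lug, cover locked), 0.05 = drawn right back. It slides straight along the tumbler's -x (towards the machine's front) as it opens; the cover passes freely once it is beyond 0.042. It stays where it is left; friction about 2 N
- bolt_knob (a point): centre of the bolt's upright round steel post, 38 mm above the deck, a good height to grip it; post 18 mm in diameter, from 14 to 53 mm above the deck. Moves with the bolt; home it is at tumbler frame -100, +52, 188 mm
- link1: loose aluminium suspension link: a flat bar with round ends, 80 mm long, 30 mm wide, 18 mm thick, 90 g; a dark bore at each end. Origin at its very centre; x along its length, y across its width, z through its thickness. One of up to five alike (some may be absent)
- link2: loose aluminium suspension link: a flat bar with round ends, 80 mm long, 30 mm wide, 18 mm thick, 90 g; a dark bore at each end. Origin at its very centre; x along its length, y across its width, z through its thickness. One of up to five alike (some may be absent)
- link3: loose aluminium suspension link: a flat bar with round ends, 80 mm long, 30 mm wide, 18 mm thick, 90 g; a dark bore at each end. Origin at its very centre; x along its length, y across its width, z through its thickness. One of up to five alike (some may be absent)
- link4: loose aluminium suspension link: a flat bar with round ends, 80 mm long, 30 mm wide, 18 mm thick, 90 g; a dark bore at each end. Origin at its very centre; x along its length, y across its width, z through its thickness. One of up to five alike (some may be absent)
- link5: loose aluminium suspension link: a flat bar with round ends, 80 mm long, 30 mm wide, 18 mm thick, 90 g; a dark bore at each end. Origin at its very centre; x along its length, y across its width, z through its thickness. One of up to five alike (some may be absent)
- tiebar: loose aluminium tie bar of the same make but longer and narrower, 125 x 24 x 18 mm, origin at its centre, x along it: not to be loaded, must stay where it lies
- bearing: loose steel bearing ring, 48 mm across, 16 mm high, among the links; origin at the centre of its underside; leave it
- cup: steel cup, rim 84 mm across, 110 mm high; origin at the centre of its underside; leave it
- grease: grey jar with black cap, 72 mm across, 80 mm high; origin at the centre of its underside; leave it
- tape: black tape roll, 90 mm across, 24 mm high; origin at the centre of its underside; leave it
- wrench: steel wrench, 200 mm long, lying on the bench; origin mid-length on its underside; leave it
- vblock: dark steel block, 70 x 50 x 40 mm; origin at the centre of its underside; leave it
Things that resemble listed ones, but are neither listed nor needed, are in the scene too. Leave any red look-alike of the link4 alone. What is shaped like the link1 but blue is not meant.

How it is judged (in metres and radians):
On the way, in this order (a step that is already met when the one before it is completed fails the run):
1. the locking bolt is drawn back (beyond 42 mm) (value of joint bolt above 0.042 m), for 0.2 s.
2. the cover is swung right aside (beyond 1.4 rad) (value of joint cover above 1.4 rad), for 0.2 s.
3. every link is in the drum (x of link1 in the frame of tumbler between -0.11 and 0.11 m and y of link1 in the frame of tumbler between -0.1 and 0.1 m and z of link1 in the frame of tumbler between 0 and 0.135 m and x of link2 in the frame of tumbler between -0.11 and 0.11 m and y of link2 in the frame of tumbler between -0.1 and 0.1 m and z of link2 in the frame of tumbler between 0 and 0.135 m and x of link3 in the frame of tumbler between -0.11 and 0.11 m and y of link3 in the frame of tumbler between -0.1 and 0.1 m and z of link3 in the frame of tumbler between 0 and 0.135 m and x of link4 in the frame of tumbler between -0.11 and 0.11 m and y of link4 in the frame of tumbler between -0.1 and 0.1 m and z of link4 in the frame of tumbler between 0 and 0.135 m and x of link5 in the frame of tumbler between -0.11 and 0.11 m and y of link5 in the frame of tumbler between -0.1 and 0.1 m and z of link5 in the frame of tumbler between 0 and 0.135 m), for 0.2 s.
4. the cover is shut (under 0.05 rad) while the bolt is still back (value of joint cover below 0.05 rad and value of joint bolt above 0.02 m), for 0.2 s.
At the end, for the whole second after the job is handed in: every link present lies in the drum below the deck at rest, the cover is shut to within 0.05 rad and the bolt is home to within 7 mm (all of step 3 and value of joint cover below 0.05 rad and value of joint bolt below 0.007 m and linear speed of each of link1, link2, link3, link4, link5 below 0.05 m/s); the robot touches nothing.
It fails at once if the tie bar or another bystander is moved more than 60 mm (distance of any of tiebar, bearing, cup, grease, tape, wrench, vblock from where it was at the start of the episode above 0.06 m).
Of link1, link2, link3, link4, link5 only 3 to 5 are there at a start; the rules pass over those that are not, and their reading is None.
At some moment in a run one of link1, link2, link3, link4, link5 may be knocked a few centimetres aside while the robot is not near it.
Once in a run the grip may slacken for a moment while it holds something.
It also fails if it takes over 210 s, if anything falls off the work surface, if the arm or the gripper's body presses on something with over 40 N, if the wrist force passes 120 N, or if a joint passes its speed limit or range.

### The arm

A 7-joint arm with a two-finger parallel gripper is mounted at the origin on the work surface. World frame = base frame: x ahead of the robot, y to its left, z up, the work surface at z = 0. Lengths are in mm, angles in degrees, forces in N, time in s.
With the tool pointing down it reaches from about 425 to 975 mm from the base axis. Payload 16.7 kg.
Tool frame: the origin (TCP) lies at the very end of the fingers, on their centre line; the grasp point (between the pads) lies 19 mm behind it (robot.pinch_z is the distance from the TCP to the grasp point, in mm); x points along the fingers, z is the direction in which the jaws open and shut, and the axes are right-handed (so a half turn about x gives the same grasp; the last joint's range is limited). The gripper opens to 85 mm and grips with 20 to 120 N. Pads are 22 mm wide; open, the fingers measure 114 mm over their backs; the gripper's body (76 mm by 85 mm) begins 54 mm behind the grasp point. The pads swing forward as they close: fully open they stand 13 mm farther back than shut.
Start: joints at [-75.201, 24.414, 4.234, 92.017, -1.954, 63.644, -3.845], TCP at [267.7, 619.607, 231.302] pointing down, gripper open.
Joint ranges: [-163.25, 163.25], [-28.42, 122.38], [-70.27, 78.77], [12.13, 141.07], [-58.53, 238.53], [9.26, 117.41], [-156.51, 156.51]. Speed limits (degrees/s): [108.29, 108.29, 136.94, 136.94, 172.46, 172.46, 172.46].

### API

Orientations are given as [roll, pitch, yaw] about the fixed x, y, z axes, in that order (R = Rz(yaw) Ry(pitch) Rx(roll)).
In Python, from plant import robot, imaging gives the robot as it stands.
- The arm moves only by the tool servo_tool, never from a script. Its argument "series" is text: rows parted by semicolons, each of 7 numbers parted by spaces: the shift along the tool's x, y, z in cm, then the turn, a rotation vector about the tool's x, y, z in degrees, then the closure in counts, from 0 (fully open) to 255 (shut). In form: dx dy dz ax ay az fingers; .... A call has 1 to 8 rows; each row shifts and turns the commanded pose from where the row before left it, along the tool's axes as they then stand; what a row does not reach is not made up. A row lasts 1/8 s, in which the tool goes at most 62.5 mm and 10.7 degrees, less where a joint would pass 70% of its speed; a pose out of reach is approached as far as the arm can. A call is refused whole if a number of a shift passes 6.25 or a number of a turn 10.7, either way. A call with a gripper value outside its range is refused whole. The fingers move at their own pace and stop on an object; "grip_force" is the grip in N (left out, the last holds). Time passes only in rows, so rows that do not move let the fingers close. It gives the time, the measured TCP pose, the force and the opening at its end, in the units of the state.
- robot.sense(): the state, without advancing time (a new reading comes with each control period).
- imaging.read_camera(name): name is "side" or "top"; returns a dict with "image" (384x512x3 uint8, red, green, blue), "z_map" (384x512 float32, mm along the optical axis (not along the pixel's ray), 0 where there is no reading), "fx", "fy", "cx", "cy" (pixels), "origin" and "rotation" of the camera in the world. Camera axes: x right, y down, z forward; pixel columns grow to the right and rows downward; lengths in mm; the calibration is good to about 2 mm. A picture is of the moment at which its call begins.
- robot.sign_off(): hands the job in, once; it reports no verdict.
The state is a dict: "time": time; "q": joint angles; "joint_vel": joint speeds; "joint_efforts": joint torques, N m; "ee_pos": TCP position; "orientation": TCP orientation; "ft_force": force on the tool from outside, world axes, zero at the start; "torque": the same for the moment, N m; "finger_gap": opening from 0.0 (shut) to 1.0 (fully open).
Only numpy, scipy, OpenCV 4.12 (cv2) and the standard library are available. Lean on these libraries where they do the work, as an engineer would, in place of code of your own. Each camera call takes 0.05 s, during which the arm holds its last target.

## Working session

There is one attempt and no reset: what is moved stays moved. The work goes in short steps, Python scripts to look and compute and a tool call to move; the robot and the scene stay as the last step left them, time stands still between calls to the robot, and variables do not carry over. Pictures are saved under pics/ and viewed, and the job is handed in when it is done.

Besides the shell and the picture viewer there is one more tool, called after "Request:" by a JSON object that holds its "fn" and its "kwargs". servo_tool: Moves the arm, as the interface text tells. Its arguments: {"type":"object","properties":{"series":{"type":"string"},"grip_force":{"type":"number"}},"required":["series"]}

```bash
ls; mkdir -p pics
cat > h.py <<'E'
from plant import robot, imaging
import numpy as np, cv2
from scipy.spatial.transform import Rotation as R
def cam(n):
    c=imaging.read_camera(n); return c
def save(c,name,box=None,s=1):
    im=c['image'][:,:,::-1]
    if box: im=im[box[1]:box[3],box[0]:box[2]]
    im=cv2.resize(im,None,fx=s,fy=s,interpolation=cv2.INTER_CUBIC)
    cv2.imwrite('pics/'+name,im)
def pts(c):
    z=c['z_map'].astype(float); h,w=z.shape
    u,v=np.meshgrid(np.arange(w),np.arange(h))
    P=np.stack([(u-c['cx'])/c['fx']*z,(v-c['cy'])/c['fy']*z,z],-1)
    return P@np.array(c['rotation']).T+np.array(c['origin'])
def ray(c,u,v,zp):
    d=np.array(c['rotation'])@np.array([(u-c['cx'])/c['fx'],(v-c['cy'])/c['fy'],1.])
    o=np.array(c['origin']); return o+d*(zp-o[2])/d[2]
E
python3 - <<'E'
from h import *
for n in('top','side'):
    c=cam(n); save(c,n+'0.png',s=1.5); print(n,c['fx'],c['fy'],c['cx'],c['cy'],c['origin'],np.round(c['rotation'],3).tolist(), np.shape(c['z_map']))
print(robot.sense(),robot.pinch_z)
E
```

```text
pics
top 347.090369366624 347.090369366624 256.16929155089827 188.22537812357143 [ 386.87353532  -86.87249973 1186.74146851] [-172.006, -0.632, -88.94] (384, 512)
side 365.56643738706913 365.56643738706913 256.40330140668493 189.21432473009986 [ 424.20690973 -997.20750591  977.08660468] [-132.884, -0.77, -7.302] (384, 512)
{'time': 0.1, 'q': array([-75.20086127,  24.44622833,   4.23311946,  92.04761296,
        -1.95345224,  63.64405346,  -3.84380363]), 'joint_vel': array([ 0.10825348, -0.07423678, -0.0523172 , -0.04070632, -0.04091527,
        0.07437887, -0.04474607]), 'joint_efforts': array([ 9.64374020e-03, -9.51532102e+01,  3.77268836e+00, -4.64402819e+01,
        1.97970879e-02,  6.62023143e-03, -1.04131232e-04]), 'ee_pos': array([267.59295375, 619.29805013, 230.68702434]), 'orientation': array([-175.1319096 ,   89.93430091, -108.49917837]), 'ft_force': array([0.20195052, 0.05159977, 0.40423311]), 'torque': array([0.04063076, 0.01203853, 0.02558874]), 'finger_gap': 0.9979018468624214} 18.700000000000003
```

Run:
```python
s=open('h.py').read()
s=s.replace("    c=imaging.read_camera(n); return c","    c=dict(imaging.read_camera(n)); c['rotation']=R.from_euler('xyz',c['rotation'],degrees=True).as_matrix(); return c")
open('h.py','w').write(s)
```

```text
(no output)
```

View pics/top0.png

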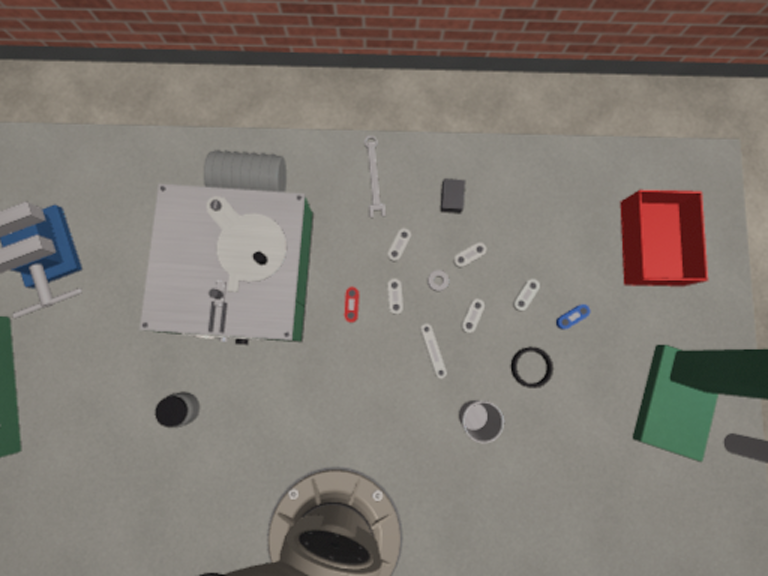

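View pics/side0.png

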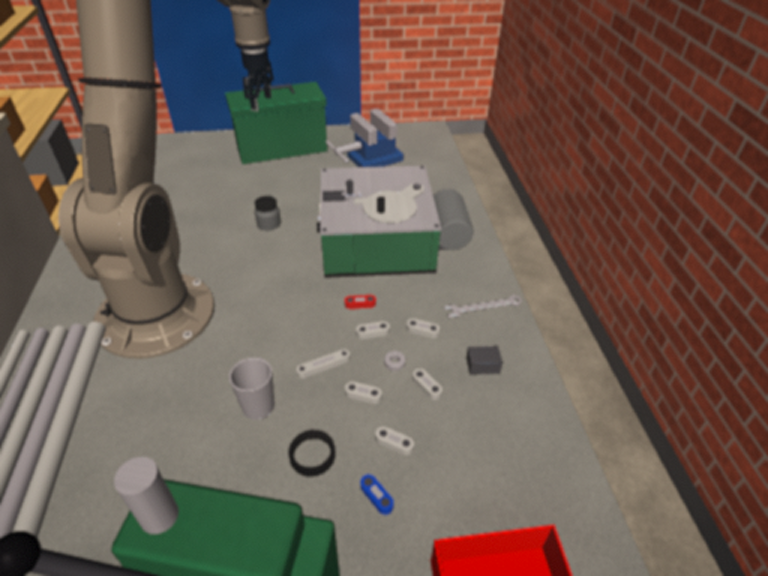

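Top view (768-px picture): five grey links at (400,244), (396,296), (470,255), (474,316) and (527,295). The tie bar is at (433,351), the red look-alike at (351,304), the blue one at (573,317), the tumbler on the left. Next I measure these.

```bash
cat >> h.py <<'E'
def links(c,verbose=True):
    P=pts(c); im=c['image'].astype(int)
    m=((P[:,:,2]>9)&(P[:,:,2]<30)&(P[:,:,0]>350)&(P[:,:,0]<800)&(P[:,:,1]<10)&(P[:,:,1]>-500)).astype(np.uint8)
    n,l,st,ce=cv2.connectedComponentsWithStats(m,connectivity=4); out=[]
    for i in range(1,n):
        if st[i,4]<60: continue
        cs,_=cv2.findContours((l==i).astype(np.uint8),cv2.RETR_EXTERNAL,cv2.CHAIN_APPROX_NONE)
        q=np.array([ray(c,u,v,18)[:2] for u,v in cs[0][:,0,:]],np.float32)
        (x,y),(a,b),t=cv2.minAreaRect(q)
        if a<b: a,b,t=b,a,t+90
        t=(t+90)%180-90
        ys,xs=np.where(l==i); col=im[ys,xs].mean(0).astype(int)
        out.append((x,y,t,a,b)); 
        if verbose: print('px',ce[i].round(0),'xy',round(x,1),round(y,1),'ang',round(t,1),'LxW',round(a),round(b),'z',np.median(P[ys,xs,2]).round(1),'col',col)
    return out
E
python3 - <<'E'
from h import *
c=cam('top'); P=pts(c); links(c)
for u,v in [(259,350),(230,300)]: pass
m=((P[:,:,2]>140)&(P[:,:,2]<162)&(P[:,:,1]>-50)).astype(np.uint8)
n,l,st,ce=cv2.connectedComponentsWithStats(m)
i=1+np.argmax(st[1:,4]); print(st[i],ce[i])
cs,_=cv2.findContours((l==i).astype(np.uint8),cv2.RETR_EXTERNAL,cv2.CHAIN_APPROX_NONE)
q=np.array([ray(c,u,v,150)[:2] for u,v in cs[0][:,0,:]],np.float32)
print(cv2.minAreaRect(q),cv2.boxPoints(cv2.minAreaRect(q)))
print('deckz',np.median(P[l==i][:,2]))
save(c,'tum0.png',(80,110,220,240),5)
save(c,'lnk0.png',(215,130,415,270),4)
E
```

```text
px [266. 163.] xy 639.9 -130.0 ang -25.1 LxW 80 29 z 18.4 col [158 154 150]
px [313. 170.] xy 619.5 -291.7 ang -59.0 LxW 78 30 z 17.8 col [159 155 151]
px [292. 187.] xy 558.6 -219.0 ang 64.2 LxW 46 45 z 15.8 col [156 151 150]
px [263. 197.] xy 520.3 -121.5 ang 6.0 LxW 79 30 z 18.5 col [161 157 153]
px [351. 196.] xy 530.5 -419.9 ang -33.9 LxW 80 31 z 17.7 col [162 160 155]
px [234. 203.] xy 501.1 -23.4 ang -2.3 LxW 78 30 z 18.5 col [158  80  78]
px [315. 210.] xy 479.8 -297.7 ang -23.2 LxW 78 31 z 17.9 col [162 158 154]
px [289. 232.] xy 404.3 -207.5 ang 19.1 LxW 115 23 z 18.2 col [170 166 162]
px [355. 240.] xy 381.0 -428.4 ang 88.5 LxW 90 59 z 22.8 col [50 48 48]
[  93  123  111  104 9437] [149.04492953 174.26565646]
((571.5247192382812, 228.2900390625), (302.2312927246094, 300.2584533691406), 87.2850112915039) [[414.406    84.45529]
 [714.3274   70.23273]
 [728.64343 372.1248 ]
 [428.72205 386.34735]]
deckz 151.33644491682685
```

View pics/tum0.png

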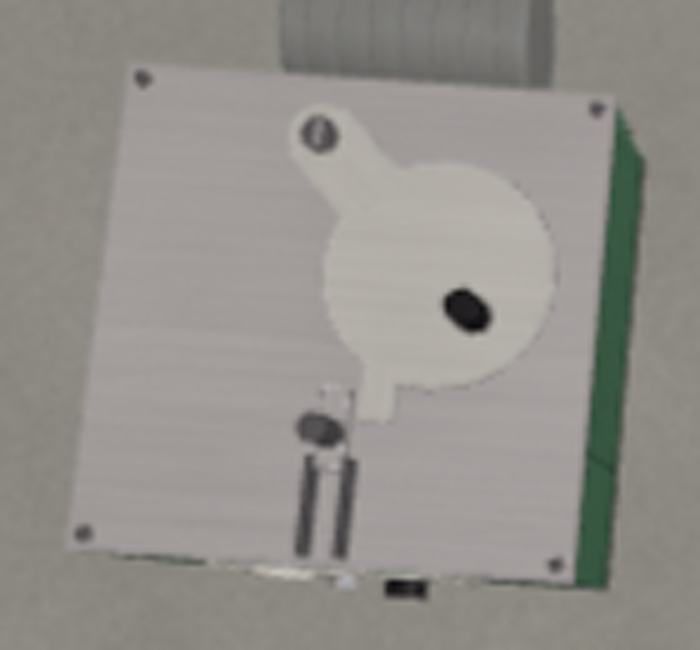

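View pics/lnk0.png

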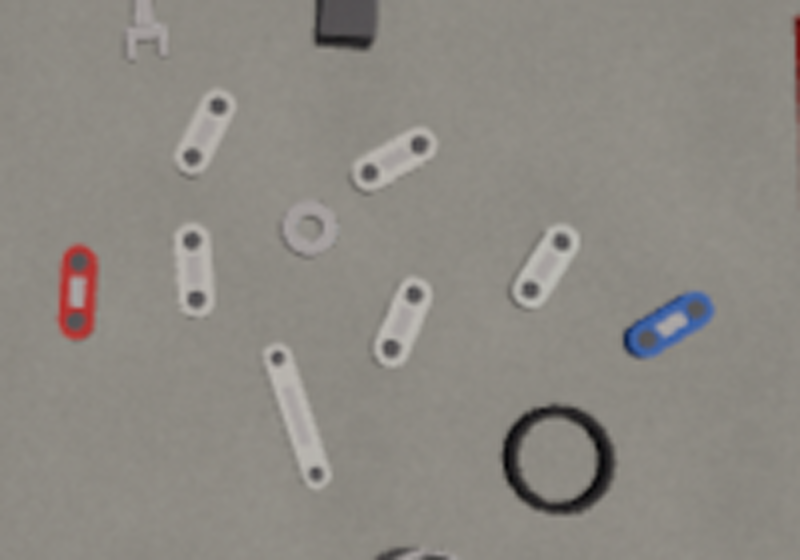

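```bash
cat >> h.py <<'E'
O=np.array([598.9,171.9]); YAW=-2.7
def T(x,y):
    a=np.radians(YAW); return O+np.array([np.cos(a)*x-np.sin(a)*y,np.sin(a)*x+np.cos(a)*y])
def Ti(p):
    a=np.radians(YAW); d=np.array(p)[:2]-O; return np.array([np.cos(a)*d[0]+np.sin(a)*d[1],-np.sin(a)*d[0]+np.cos(a)*d[1]])
E
python3 - <<'E'
from h import *
c=cam('top'); s=cam('side')
P=pts(c); 
cr=lambda x,y:(x/5+80-.4,y/5+110-.4)
print('screw',ray(c,*cr(319,133),163)[:2],T(80,80))
# crop corner screws
for p in [(143,78),(597,108),(84,533),(556,565)]: print(Ti(ray(c,*cr(*p),151)))
for n,cc in (('top',c),('side',s)):
    P=pts(cc)
    for nm,xy,zl,zh in (('cknob',(-25,-25),185,200),('bknob',(-100,52),190,206),('cover',(0,0),155,160)):
        t=T(*xy); r=30 if nm!='cover' else 60
        m=(np.hypot(P[:,:,0]-t[0],P[:,:,1]-t[1])<r)&(P[:,:,2]>zl)&(P[:,:,2]<zh)
        q=P[m]; 
        if len(q): print(n,nm,t.round(1),len(q),np.median(q,0).round(1),q.min(0).round(1),q.max(0).round(1))
save(s,'side_t.png',(200,95,310,190),6)
E
```

```text
screw [683.21633024 249.24535323] [682.57970605 248.04267394]
[111.16807924 196.86474277]
[111.40269122 -83.07885046]
[-169.06895397  196.80775597]
[-169.45092695  -83.6278842 ]
top cknob [572.8 148.1] 47 [571.5 148.5 197.2] [562.3 139.  186.4] [580.6 158.3 199.9]
top bknob [501.5 228.6] 31 [499.2 226.3 202.4] [490.7 220.6 191.6] [505.1 237.6 205.9]
top cover [598.9 171.9] 936 [600.4 173.2 157.5] [539.2 113.5 155. ] [658.7 231.8 160. ]
side cknob [572.8 148.1] 28 [570.4 147.3 194.2] [561.3 137.9 185.5] [580.  160.1 199.2]
side bknob [501.5 228.6] 19 [498.8 224.7 198.6] [491.3 219.4 190.6] [504.1 234.6 203.5]
side cover [598.9 171.9] 294 [604.3 167.4 156.9] [542.2 112.1 155. ] [658.  230.1 159.9]
```

View pics/side_t.png

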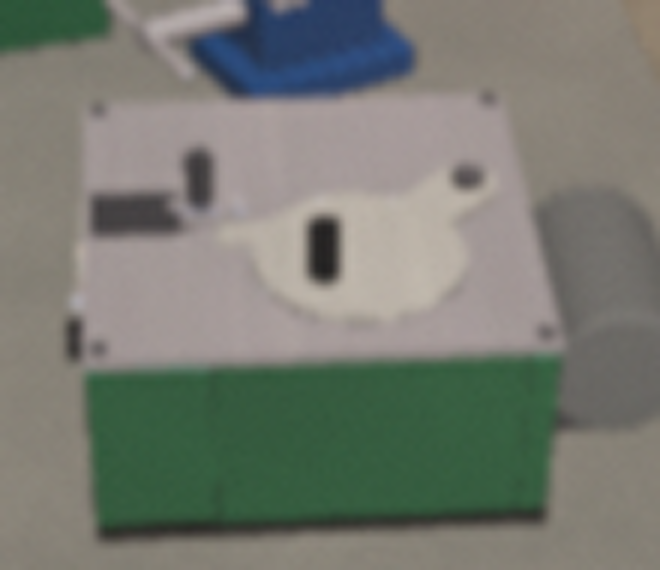

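```bash
sed -i 's/^O=.*; YAW/O=np.array([599.5,172.8]); YAW/' h.py
cat >> h.py <<'E'
def pose():
    s=robot.sense(); return np.array(s['ee_pos']),R.from_euler('xyz',s['orientation'],degrees=True).as_matrix(),s
def jaw():
    p,M,s=pose(); return np.degrees(np.arctan2(M[1,2],M[0,2]))
def plan(x,y,z,phi=None):
    """target TCP, jaw direction phi (deg, mod 180)"""
    p,M,s=pose()
    d=M.T@(np.array([x,y,z])-p)/10
    print('t',round(s['time'],2),'pos',p.round(1),'jaw',round(jaw(),1),'gap',round(s['finger_gap'],3),'F',np.round(s['ft_force'],1),'q',np.round(s['q'],0))
    print('move cm',d.round(2),'|',round(np.linalg.norm(d),1))
    if phi is not None:
        for k in (0,180):
            a=np.radians(phi+k); zc=np.array([np.cos(a),np.sin(a),0]); xc=np.array([0,0,-1.]); yc=np.cross(zc,xc)
            G=np.stack([xc,yc,zc],1); rv=R.from_matrix(M.T@G).as_rotvec(degrees=True)
            print('  turn',rv.round(1))
E
python3 - <<'E'
from h import *
t=T(-100,52); print(t, T(-25,-25)); plan(*t,300,YAW)
E
```

```text
[502.06054794 229.45291857] [573.35009186 149.00541439]
t 0.25 pos [267.6 619.4 231. ] jaw 66.6 gap 1.003 F [-0.4  1.   0.1] q [-75.  24.   4.  92.  -2.  64.  -4.]
move cm [ -6.88 -36.99 -26.51] | 46.0
  turn [69.3 -0.   0. ]
  turn [-110.7   -0.    -0. ]
```

Request:
{"fn": "servo_tool", "kwargs": {"series": "-3 0 0 9.9 0 0 0; -3 0 0 9.9 0 0 0; -1 0 0 9.9 0 0 0; 0 0 0 9.9 0 0 0; 0 0 0 9.9 0 0 0; 0 0 0 9.9 0 0 0; 0 0 0 9.9 0 0 0; 0 0 0 0 0 0 0", "grip_force": 30}}

```text
time: 1.25
ee_pos: [267.5, 619.6, 301.2]
orientation: [-78.9, 90.0, -81.5]
ft_force: [-0.3, -0.4, 0.2]
finger_gap: 1.005
```

Run:
```python
from h import *
plan(*T(-100,52),300,YAW)
```

```text
t 1.25 pos [267.5 619.6 301.2] jaw -2.6 gap 1.005 F [-0.3 -0.4  0.2] q [-85.  22.  18.  88.  -7.  71. -69.]
move cm [  0.13 -37.91  25.21] | 45.5
  turn [0.1 0.  0. ]
  turn [-179.9   -0.     0. ]
```

Request:
{"fn": "servo_tool", "kwargs": {"series": "0 -4.8 3.2 0 0 0 0; 0 -4.8 3.2 0 0 0 0; 0 -4.8 3.2 0 0 0 0; 0 -4.8 3.2 0 0 0 0; 0 -4.7 3.1 0 0 0 0; 0 -4.7 3.1 0 0 0 0; 0 -4.7 3.1 0 0 0 0; 0 -4.6 3.1 0 0 0 0"}}

```text
time: 2.25
ee_pos: [502.5, 227.6, 301.6]
orientation: [49.3, 90.0, 46.9]
ft_force: [0.6, 0.8, -0.0]
finger_gap: 0.999
```

Request:
{"fn": "servo_tool", "kwargs": {"series": "0 0 0 0 0 0 0; 0 0 0 0 0 0 0"}}

```text
time: 2.5
ee_pos: [501.7, 229.4, 301.3]
orientation: [122.2, 90.0, 119.7]
ft_force: [0.1, 0.6, 0.1]
finger_gap: 0.998
```

Run:
```python
from h import *
plan(*T(-100,52),170,YAW)
```

```text
t 2.5 pos [501.7 229.4 301.3] jaw -2.5 gap 0.998 F [0.1 0.6 0.1] q [-58.  10.  31. 104.  -5.  67. -28.]
move cm [13.13 -0.    0.04] | 13.1
  turn [ 0.2 -0.  -0. ]
  turn [-179.8    0.    -0. ]
```

Request:
{"fn": "servo_tool", "kwargs": {"series": "3 0 0 0 0 0 0; 3 0 0 0 0 0 0; 3 0 0 0 0 0 0; 2.5 0 0 0 0 0 0; 1.6 0 0 0 0 0 0; 0 0 0 0 0 0 0; 0 0 0 0 0 0 255; 0 0 0 0 0 0 255", "grip_force": 30}}

```text
time: 3.5
ee_pos: [502.2, 229.6, 171.2]
orientation: [45.0, 89.9, 42.4]
ft_force: [0.1, -0.5, 0.5]
finger_gap: 0.605
```

Request:
{"fn": "servo_tool", "kwargs": {"series": "0 0 0 0 0 0 255; 0 0 0 0 0 0 255; 0 0 0 0 0 0 255; 0 0 0 0 0 0 255"}}

```text
time: 4.0
ee_pos: [501.9, 229.4, 170.7]
orientation: [63.7, 90.0, 61.0]
ft_force: [-2.2, 0.3, 6.6]
finger_gap: 0.196
```

Run:
```python
from h import *
plan(*T(-152,52),169,YAW)
c=cam('side'); save(c,'g1.png',(180,60,330,190),5)
```

```text
t 4.0 pos [501.9 229.4 170.7] jaw -2.7 gap 0.196 F [-2.2  0.3  6.6] q [-55.  18.  29. 113. -11.  52. -23.]
move cm [ 0.17  0.01 -5.18] | 5.2
  turn [ 0.  0. -0.]
  turn [-180.    0.    0.]
```

View pics/g1.png

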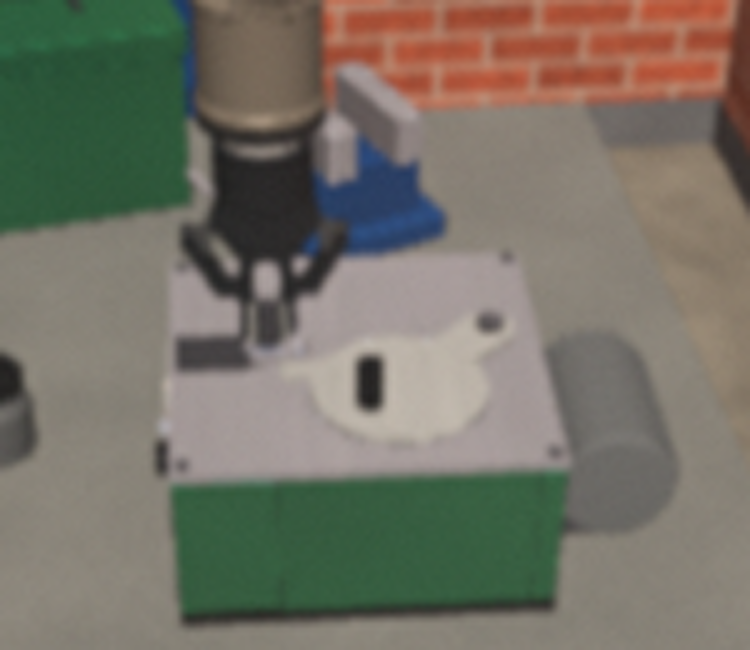

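Fingers hold the bolt post (opening ≈17 mm against 18 mm), at (268,310) in the crop. Next I draw it back.

Request:
{"fn": "servo_tool", "kwargs": {"series": "0 0 -0.8 0 0 0 255; 0 0 -0.9 0 0 0 255; 0 0 -0.9 0 0 0 255; 0 0 -0.9 0 0 0 255; 0 0 -0.9 0 0 0 255; 0 0 -0.6 0 0 0 255; 0 0 0 0 0 0 255; 0 0 0 0 0 0 255"}}

```text
time: 5.05
ee_pos: [452.4, 231.7, 170.7]
orientation: [23.7, 89.9, 21.0]
ft_force: [5.3, -0.6, 2.1]
finger_gap: 0.198
```

Request:
{"fn": "servo_tool", "kwargs": {"series": "0 0 0 0 0 0 0; 0 0 0 0 0 0 0; 0 0 0 0 0 0 0; -3 0 0 0 0 0 0; -4 0 0 0 0 0 0; -5 0 0 0 0 0 0; 0 0 0 0 0 0 0; 0 0 0 0 0 0 0"}}

```text
time: 6.05
ee_pos: [451.5, 231.6, 290.0]
orientation: [176.9, 90.0, 174.2]
ft_force: [-0.9, -0.2, -0.0]
finger_gap: 1.002
```

Run:
```python
from h import *
plan(*T(-25,-25),300,YAW+45)
c=cam('side'); save(c,'g2.png',(180,60,330,190),5)
P=pts(c)
for x in (-100,-150):
    t=T(x,52); m=(np.hypot(P[:,:,0]-t[0],P[:,:,1]-t[1])<22)&(P[:,:,2]>180)&(P[:,:,2]<210); q=P[m]
    if len(q): print(x,len(q),Ti(np.median(q,0)))
```

```text
t 6.05 pos [451.5 231.6 290. ] jaw -2.7 gap 1.002 F [-0.9 -0.2 -0. ] q [-62.   5.  30. 110.  -3.  65. -34.]
move cm [-1.01 -7.68 12.55] | 14.8
  turn [-45.  -0.  -0.]
  turn [135.  -0.   0.]
-150 28 [-152.19372233   46.01688413]
```

View pics/g2.png

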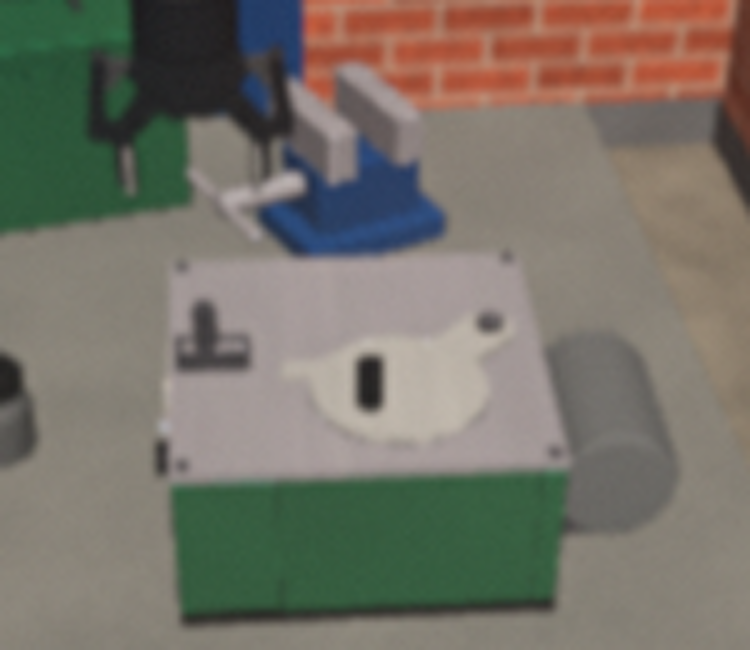

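Bolt post is now at tumbler x ≈ -152, so drawn right back. Next the cover knob.

Request:
{"fn": "servo_tool", "kwargs": {"series": "0 7.7 3.1 0 0 0 0"}}

```text
out of range: row 1 has 7.7, outside -6.25 to 6.25
```

Run:
```python
from h import *
plan(*T(-25,-25),290,YAW)
```

```text
t 6.1 pos [451.4 231.4 289.5] jaw -2.7 gap 1.001 F [-1.1  1.1  1. ] q [-62.   5.  30. 110.  -3.  65. -34.]
move cm [-0.06 -7.67 12.57] | 14.7
  turn [ 0.  -0.1  0. ]
  turn [-1.8e+02 -1.0e-01 -1.0e-01]
```

That call was refused and nothing moved. I'll use the planned numbers: y -7.7, z +12.6.

Request:
{"fn": "servo_tool", "kwargs": {"series": "0 -1.9 3.1 0 0 0 0; 0 -1.9 3.1 0 0 0 0; 0 -1.9 3.2 0 0 0 0; 0 -2 3.2 0 0 0 0; 0 0 0 0 0 0 0; 0 0 0 0 0 0 0; 0 0 0 0 0 0 0"}}

```text
time: 6.98
ee_pos: [573.4, 149.6, 289.9]
orientation: [-178.0, 89.9, 179.4]
ft_force: [-0.8, 0.5, 0.5]
finger_gap: 1.002
```

Run:
```python
from h import *
plan(*T(-25,-25),164,YAW)
```

```text
t 6.97 pos [573.4 149.6 289.9] jaw -2.6 gap 1.002 F [-0.8  0.5  0.5] q [-49.  16.  35. 100. -10.  67. -14.]
move cm [ 1.259e+01 -6.000e-02  1.000e-02] | 12.6
  turn [ 0.1 -0.1  0. ]
  turn [-1.799e+02 -0.000e+00 -1.000e-01]
```

Request:
{"fn": "servo_tool", "kwargs": {"series": "3 0 0 0 0 0 0; 3 0 0 0 0 0 0; 3 0 0 0 0 0 0; 2.2 0 0 0 0 0 0; 1.3 0 0 0 0 0 0; 0 0 0 0 0 0 0; 0 0 0 0 0 0 255; 0 0 0 0 0 0 255", "grip_force": 20}}

```text
time: 7.98
ee_pos: [574.5, 149.0, 166.1]
orientation: [34.7, 89.9, 32.0]
ft_force: [-0.2, 0.3, 0.3]
finger_gap: 0.605
```

Request:
{"fn": "servo_tool", "kwargs": {"series": "0 0 0 0 0 0 255; 0 0 0 0 0 0 255; 0 0 0 0 0 0 255; 0 0 0 0 0 0 255"}}

```text
time: 8.48
ee_pos: [573.8, 148.9, 165.6]
orientation: [157.7, 90.0, 155.0]
ft_force: [-4.3, 0.4, 6.2]
finger_gap: 0.253
```

Run:
```python
from h import *
plan(*T(-25,-25),164,YAW)
# arc deltas in tool axes (jaw along tumbler x): tool z=+tx, tool y=z x x -> ?
p,M,s=pose(); print(M.round(2))
prev=None
for k in range(0,19):
    th=1.7*k/17; a=np.radians(225)-th; q=T(80+148.5*np.cos(a),80+148.5*np.sin(a)); 
    if prev is not None: print(k,(M.T@np.append(q-prev,0)/10).round(2))
    prev=q
```

```text
t 8.47 pos [573.8 148.9 165.6] jaw -2.7 gap 0.253 F [-4.3  0.4  6.2] q [-46.  23.  33. 108. -15.  53.  -9.]
move cm [ 0.16  0.01 -0.05] | 0.2
  turn [ 0. -0. -0.]
  turn [-1.8e+02  0.0e+00 -1.0e-01]
[[-0.    0.05  1.  ]
 [ 0.    1.   -0.05]
 [-1.    0.   -0.  ]]
1 [ 0.   1.1 -1. ]
2 [ 0.    1.2  -0.88]
3 [ 0.    1.28 -0.76]
4 [ 0.    1.35 -0.63]
5 [ 0.    1.4  -0.49]
6 [ 0.    1.44 -0.35]
7 [ 0.    1.47 -0.2 ]
8 [ 0.    1.48 -0.05]
9 [0.   1.48 0.1 ]
10 [0.   1.46 0.24]
11 [0.   1.43 0.39]
12 [0.   1.39 0.53]
13 [-0.    1.33  0.67]
14 [-0.    1.25  0.79]
15 [-0.    1.17  0.92]
16 [-0.    1.07  1.03]
17 [-0.    0.96  1.13]
18 [-0.    0.85  1.22]
```

Request:
{"fn": "servo_tool", "kwargs": {"series": "0 1.1 -1 0 0 0 255; 0 1.2 -0.88 0 0 0 255; 0 1.28 -0.76 0 0 0 255; 0 1.35 -0.63 0 0 0 255; 0 1.4 -0.49 0 0 0 255; 0 1.44 -0.35 0 0 0 255; 0 1.47 -0.2 0 0 0 255; 0 1.48 -0.05 0 0 0 255"}}

```text
time: 9.48
ee_pos: [535.3, 258.9, 165.3]
orientation: [-154.8, 90.0, -157.4]
ft_force: [3.7, -4.7, 5.0]
finger_gap: 0.247
```

Request:
{"fn": "servo_tool", "kwargs": {"series": "0 1.48 0.1 0 0 0 255; 0 1.46 0.24 0 0 0 255; 0 1.43 0.39 0 0 0 255; 0 1.39 0.53 0 0 0 255; 0 1.33 0.67 0 0 0 255; 0 1.25 0.79 0 0 0 255; 0 1.17 0.92 0 0 0 255; 0 1.07 1.03 0 0 0 255"}}

```text
time: 10.48
ee_pos: [582.5, 368.1, 165.1]
orientation: [146.6, 89.5, 144.2]
ft_force: [-22.2, 18.3, 15.1]
finger_gap: 0.252
```

Request:
{"fn": "servo_tool", "kwargs": {"series": "0 0.9 1 0 0 0 255; 0 0 0 0 0 0 255; 0 0 0 0 0 0 255"}}

```text
time: 10.85
ee_pos: [593.2, 377.8, 165.1]
orientation: [130.9, 89.5, 128.6]
ft_force: [-15.9, 23.4, 9.1]
finger_gap: 0.248
```

Run:
```python
from h import *
plan(*T(-10,197),164,YAW)
p,_,_=pose(); d=Ti(p)-80; print(np.hypot(*d),np.radians(225)-np.arctan2(d[1],d[0])%(2*np.pi))
c=cam('side'); save(c,'g3.png',(180,60,330,190),5)
```

```text
t 10.85 pos [593.2 377.8 165.1] jaw -2.3 gap 0.248 F [-15.9  23.4   9.1] q [-57.  33.  29.  93. -18.  59. -25.]
move cm [ 0.1  -0.76  0.59] | 1.0
  turn [ 0.4 -0.3 -0.4]
  turn [-179.6    0.6   -0.5]
157.2078658857346 1.6994560554145108
```

View pics/g3.png

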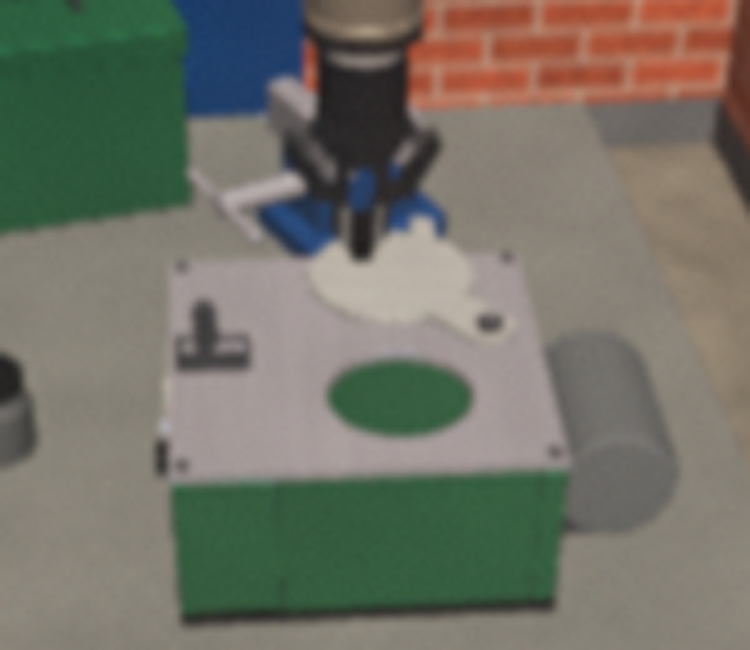

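Cover is at its stop and the port (400,398 in the crop) is fully clear. I'll ease the side load, release and rise.

Request:
{"fn": "servo_tool", "kwargs": {"series": "0 -0.5 0.4 0 0 0 255; 0 0 0 0 0 0 0; 0 0 0 0 0 0 0; 0 0 0 0 0 0 0; -3 0 0 0 0 0 0; -4 0 0 0 0 0 0; -4 0 0 0 0 0 0; -4 0 0 0 0 0 0"}}

```text
time: 11.9
ee_pos: [601.3, 364.4, 316.5]
orientation: [-125.5, 90.0, -128.2]
ft_force: [-0.4, -0.1, -0.1]
finger_gap: 0.999
```

Run:
```python
from h import *
c=cam('top'); L=links(c); P=pts(c)
im=c['image'];save(c,'t1.png',(80,90,400,280),2.4)
m=(P[:,:,2]>190)&(P[:,:,2]<200)&(P[:,:,1]>300)&(P[:,:,0]>500)
plan(520,-121,300,5+90)
```

```text
px [266. 163.] xy 639.9 -130.0 ang -25.1 LxW 80 29 z 18.5 col [160 156 152]
px [313. 170.] xy 619.2 -291.2 ang -59.0 LxW 80 30 z 18.3 col [161 157 152]
px [292. 187.] xy 558.6 -219.0 ang 64.2 LxW 46 45 z 15.7 col [158 153 151]
px [263. 197.] xy 520.3 -121.7 ang 6.0 LxW 79 30 z 18.5 col [163 159 155]
px [351. 196.] xy 530.5 -419.9 ang -33.9 LxW 80 31 z 17.9 col [164 162 157]
px [234. 203.] xy 501.1 -23.4 ang -2.9 LxW 78 30 z 18.3 col [160  81  79]
px [315. 210.] xy 479.8 -297.8 ang -22.6 LxW 78 31 z 18.1 col [164 160 156]
px [289. 233.] xy 402.8 -208.0 ang 19.1 LxW 118 23 z 18.3 col [172 168 164]
px [355. 240.] xy 381.0 -428.5 ang 88.5 LxW 90 59 z 22.6 col [51 49 49]
t 11.95 pos [602.9 364.9 322.2] jaw -2.7 gap 0.997 F [ 0.1 -0.7  5.5] q [-58.  26.  32.  83. -14.  75. -28.]
move cm [  2.01 -48.94  -5.99] | 49.3
  turn [-97.7   0.4   0.1]
  turn [82.3  0.1 -0.4]
```

View pics/t1.png

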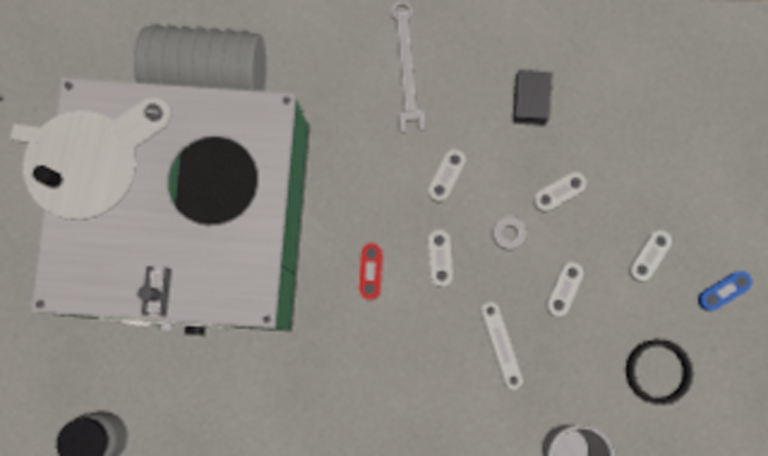

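Top crop (2.4×): port open at (213,180). The links have not moved: (447,175), (559,191), (440,257), (651,256), (565,289). The tie bar is at (502,345). First the link nearest the machine, at (520,-122): grey, 79×30 mm, next to the red look-alike.

Request:
{"fn": "servo_tool", "kwargs": {"series": "0 -6.1 -0.7 0 0 0 90; 0 -6.1 -0.7 0 0 0 90; 0 -6.1 -0.7 0 0 0 90; 0 -6.1 -0.8 0 0 0 90; 0 -6.1 -0.8 0 0 0 90; 0 -6.1 -0.8 0 0 0 90; 0 -6.1 -0.8 0 0 0 90; 0 -6.1 -0.7 0 0 0 90"}}

```text
time: 12.95
ee_pos: [517.8, -121.9, 315.4]
orientation: [49.3, 90.0, 46.6]
ft_force: [0.7, -0.6, 0.5]
finger_gap: 0.649
```

Request:
{"fn": "servo_tool", "kwargs": {"series": "0 0 0 -10 0 0 90; 0 0 0 -10 0 0 90; 0 0 0 -10 0 0 90; 2 0 0 -10 0 0 90; 2 0 0 -10 0 0 90; 2 0 0 -10 0 0 90; 2 0 0 -10 0 0 90; 2 0 0 -10 0 0 90"}}

```text
time: 13.95
ee_pos: [518.4, -120.1, 214.5]
orientation: [109.0, 90.0, -173.4]
ft_force: [0.2, 0.6, -0.5]
finger_gap: 0.647
```

Request:
{"fn": "servo_tool", "kwargs": {"series": "0 0 0 -9 0 0 90; 0 0 0 -9 0 0 90; 0 0 0 0 0 0 90; 0 0 0 0 0 0 90"}}

```text
time: 14.45
ee_pos: [518.6, -120.1, 215.3]
orientation: [91.9, 90.0, -173.0]
ft_force: [0.6, 0.2, 0.2]
finger_gap: 0.649
```

Run:
```python
from h import *
plan(520.3,-121.5,2,6+90)
c=cam('side');save(c,'s2.png',(200,120,350,250),5)
```

```text
t 14.45 pos [ 518.6 -120.1  215.3] jaw 95.1 gap 0.649 F [0.6 0.2 0.2] q [-21.  13.  31. 113.  -8.  56. 110.]
move cm [21.33 -0.16 -0.16] | 21.3
  turn [-0.9 -0.  -0. ]
  turn [179.1  -0.    0. ]
```

View pics/s2.png

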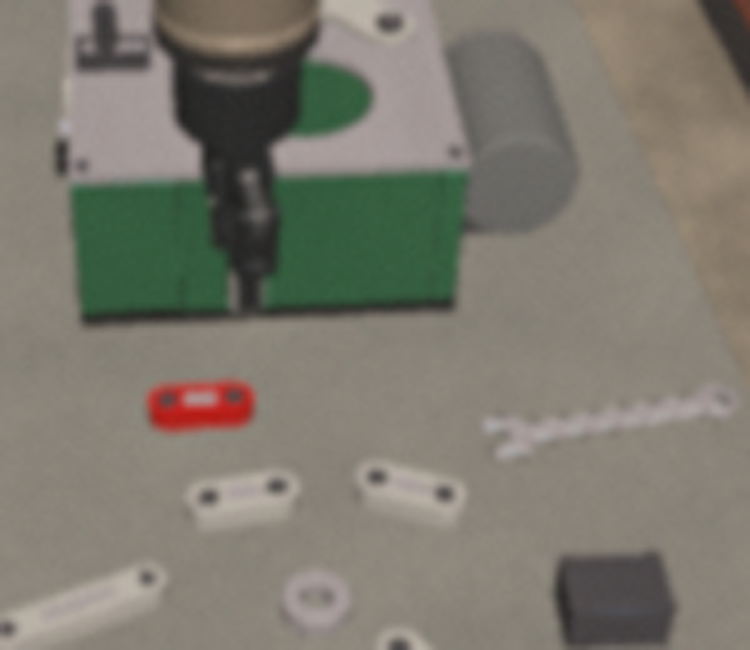

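Request:
{"fn": "servo_tool", "kwargs": {"series": "4 -0.2 -0.1 -1 0 0 90; 5 0 0 0 0 0 90; 5 0 0 0 0 0 90; 4 0 0 0 0 0 90; 2 0 0 0 0 0 90; 1 0 0 0 0 0 90; 0 0 0 0 0 0 90; 0 0 0 0 0 0 90", "grip_force": 60}}

```text
time: 15.5
ee_pos: [521.3, -120.8, 6.2]
orientation: [-101.4, 89.9, -5.1]
ft_force: [-0.1, 0.2, 0.4]
finger_gap: 0.65
```

Run:
```python
from h import *
plan(520.3,-121.5,2,6+90)
```

```text
t 15.5 pos [ 521.3 -120.8    6.2] jaw 96.3 gap 0.65 F [-0.1  0.2  0.4] q [-12.  32.  22. 120. -22.  32. 123.]
move cm [ 0.42  0.11 -0.06] | 0.4
  turn [ 0.3 -0.   0.1]
  turn [-1.797e+02 -1.000e-01 -0.000e+00]
```

Request:
{"fn": "servo_tool", "kwargs": {"series": "0.4 0 -0.1 0 0 0 90; 0 0 0 0 0 0 255; 0 0 0 0 0 0 255; 0 0 0 0 0 0 255; 0 0 0 0 0 0 255; 0 0 0 0 0 0 255; 0 0 0 0 0 0 255; -2 0 0 0 0 0 255"}}

```text
time: 16.5
ee_pos: [520.0, -121.6, 20.8]
orientation: [81.2, 89.9, 177.6]
ft_force: [0.3, 0.5, -0.2]
finger_gap: 0.333
```

Request:
{"fn": "servo_tool", "kwargs": {"series": "-5 0 0 0 0 0 255; -5 0 0 0 0 0 255; -5 0 0 0 0 0 255; -5 0 0 0 0 0 255; -4 0 0 0 0 0 255; 0 0 0 0 0 0 255; 0 0 0 0 0 0 255"}}

```text
time: 17.38
ee_pos: [520.4, -121.5, 260.8]
orientation: [54.5, 90.0, 150.9]
ft_force: [-0.8, -0.3, -1.7]
finger_gap: 0.333
```

Run:
```python
from h import *
plan(*T(0,0),260)
c=cam('side');save(c,'s3.png',(200,60,350,190),5)
```

```text
t 17.38 pos [ 520.4 -121.5  260.8] jaw 96.3 gap 0.333 F [-0.8 -0.3 -1.7] q [-23.  10.  33. 110.  -6.  62. 110.]
move cm [  0.08 -11.11  28.37] | 30.5
```

View pics/s3.png

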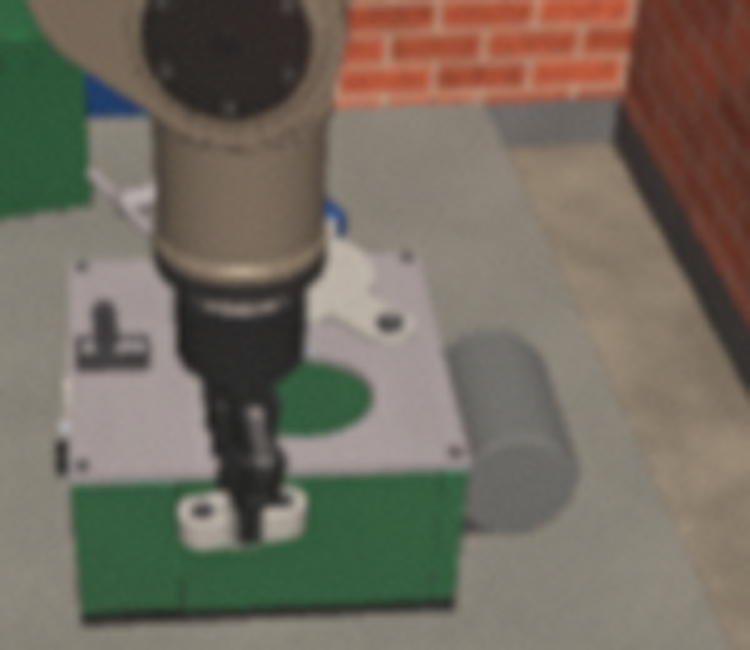

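The link is held at mid-length (243,520 in the crop), opening 28 mm. Next, over the port.

Request:
{"fn": "servo_tool", "kwargs": {"series": "0 -2 5 0 0 0 255; 0 -2 5 0 0 0 255; 0 -2 5 0 0 0 255; 0 -2 5 0 0 0 255; 0 -2 5 0 0 0 255; 0 -1.1 3.4 0 0 0 255; 0 0 0 0 0 0 255; 0 0 0 0 0 0 255"}}

```text
time: 18.42
ee_pos: [599.4, 171.9, 260.1]
orientation: [123.3, 89.9, -140.4]
ft_force: [-0.5, -0.6, -0.7]
finger_gap: 0.333
```

Run:
```python
from h import *
plan(*T(0,0),130)
c=cam('side');save(c,'s4.png',(200,60,350,190),5)
```

```text
t 18.43 pos [599.4 171.9 260.1] jaw 96.3 gap 0.333 F [-0.5 -0.6 -0.7] q [-41.  19.  25.  98.  -9.  65.  82.]
move cm [13.01 -0.04  0.1 ] | 13.0
```

View pics/s4.png

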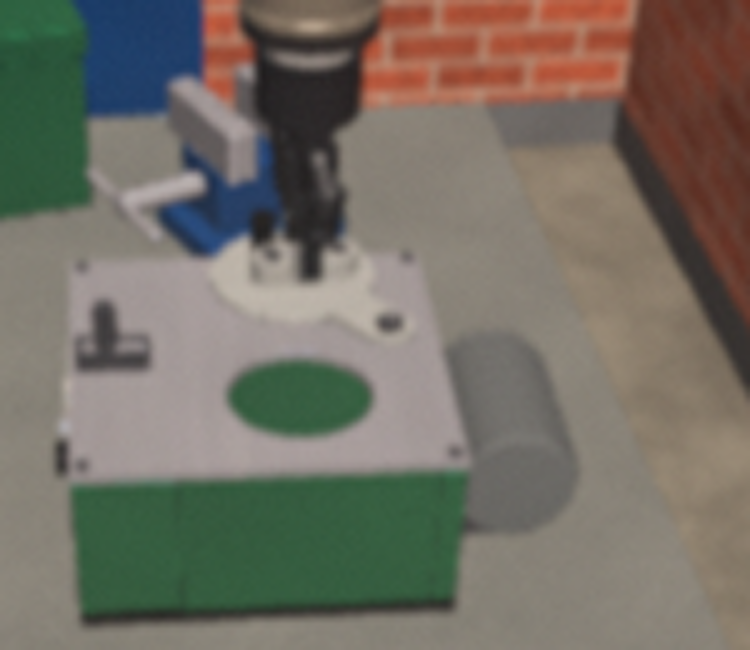

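Run:
```python
from h import *
c=cam('side'); print(ray(c,301/5+200-.4,397/5+60-.4,150)); c=cam('top'); print(ray(c,213/2.4+80-.3,180/2.4+90-.3,150),T(0,0))
```

```text
[598.20709604 168.95165579 150.        ]
[599.45521733 172.06493284 150.        ] [599.5 172.8]
```

Request:
{"fn": "servo_tool", "kwargs": {"series": "4 0 0 0 0 0 255; 4 0 0 0 0 0 255; 2 0 0 0 0 0 255; 1.5 0 0 0 0 0 255; 1.5 0 0 0 0 0 255; 0 0 0 0 0 0 255; 0 0 0 0 0 0 255"}}

```text
time: 19.45
ee_pos: [600.3, 172.9, 132.0]
orientation: [-74.3, 89.9, 22.0]
ft_force: [0.5, 0.1, -0.8]
finger_gap: 0.331
```

Request:
{"fn": "servo_tool", "kwargs": {"series": "0 0 0 0 0 0 110; 0 0 0 0 0 0 110; 0 0 0 0 0 0 110; -2 0 0 0 0 0 110; -4 0 0 0 0 0 110; -5 0 0 0 0 0 110; -5 0 0 0 0 0 90; 0 0 0 0 0 0 90"}}

```text
time: 20.45
ee_pos: [601.6, 172.9, 296.8]
orientation: [-70.0, 89.6, 26.3]
ft_force: [0.8, -0.0, -1.3]
finger_gap: 0.643
```

Run:
```python
from h import *
c=cam('top'); L=links(c)
plan(639.9,-130,220,65)
save(c,'t5.png',(80,90,400,280),2.4)
c=cam('side');save(c,'s5.png',(200,60,350,190),5)
```

```text
px [266. 163.] xy 639.2 -129.7 ang -25.1 LxW 81 29 z 18.5 col [164 160 155]
px [313. 170.] xy 619.2 -291.2 ang -59.0 LxW 80 30 z 18.1 col [165 161 157]
px [292. 187.] xy 558.6 -219.0 ang 64.2 LxW 46 45 z 15.7 col [163 158 156]
px [351. 196.] xy 529.7 -419.3 ang -33.9 LxW 82 31 z 17.5 col [168 166 161]
px [234. 203.] xy 501.1 -23.4 ang -2.6 LxW 78 30 z 18.3 col [164  84  82]
px [315. 210.] xy 479.8 -297.8 ang -22.6 LxW 78 31 z 17.9 col [168 165 160]
px [289. 233.] xy 402.7 -207.5 ang 18.9 LxW 118 24 z 17.9 col [176 172 168]
px [355. 240.] xy 381.0 -428.5 ang 88.5 LxW 90 59 z 22.7 col [53 51 51]
t 20.5 pos [600.6 172.9 294.3] jaw 96.3 gap 0.648 F [-0.4  0.2 -0.9] q [-42.  18.  25.  96.  -8.  68.  82.]
move cm [  7.38  -0.54 -30.55] | 31.4
  turn [31.3  0.1  0.2]
  turn [-148.7   -0.3    0.2]
```

View pics/t5.png

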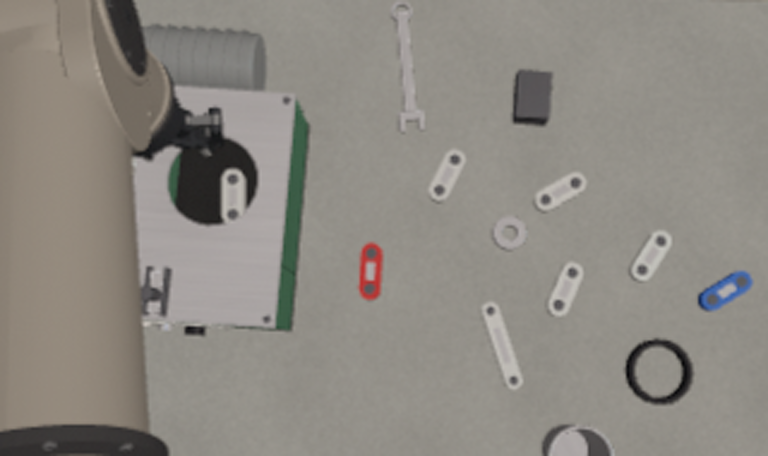

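View pics/s5.png

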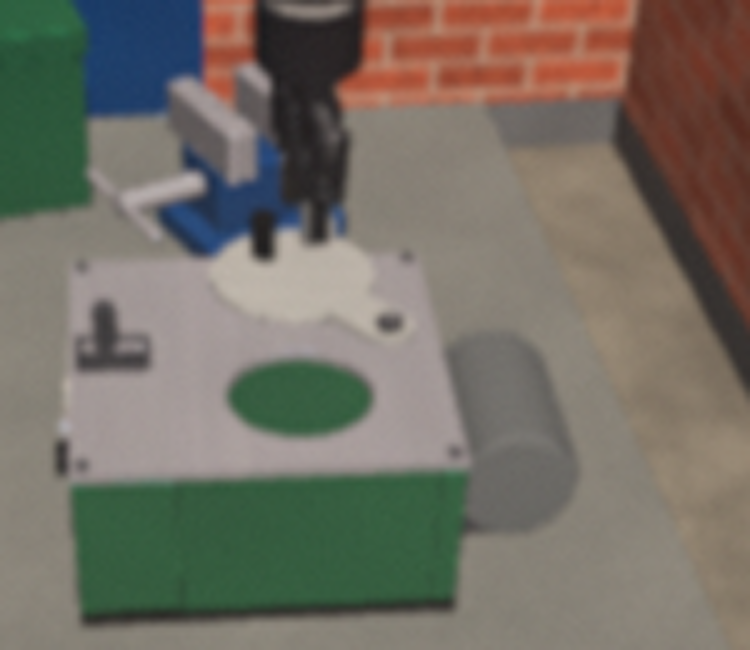

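Link 1 lies on the drum floor (232,195 in the top crop). Next the link at (640,-130).

Request:
{"fn": "servo_tool", "kwargs": {"series": "0 -0.1 -6.1 0 0 0 90; 0 -0.1 -6.1 0 0 0 90; 0 -0.1 -6.1 0 0 0 90; 0 -0.1 -6.1 0 0 0 90; 0 -0.1 -6.1 0 0 0 90; 2 0 0 10.4 0 0 90; 3 0 0 10.4 0 0 90; 3 0 0 10.4 0 0 90"}}

```text
time: 21.55
ee_pos: [637.7, -130.0, 209.6]
orientation: [116.7, 89.9, -178.6]
ft_force: [0.6, 0.6, -0.8]
finger_gap: 0.648
```

Request:
{"fn": "servo_tool", "kwargs": {"series": "0 0 0 0 0 0 90; 0 0 0 0 0 0 90"}}

```text
time: 21.8
ee_pos: [638.6, -129.9, 212.1]
orientation: [-145.1, 90.0, -79.7]
ft_force: [-0.3, 0.7, 0.5]
finger_gap: 0.644
```

Run:
```python
from h import *
c=cam('side')
plan(639.7,-130,2,65)
```

```text
t 21.85 pos [ 638.9 -130.   212.5] jaw 65.3 gap 0.646 F [ 0.8  0.  -0.5] q [-21.  27.  36.  98. -18.  61.  87.]
move cm [21.05 -0.05  0.03] | 21.0
  turn [0.3 0.  0.1]
  turn [-1.797e+02 -1.000e-01  0.000e+00]
```

Request:
{"fn": "servo_tool", "kwargs": {"series": "4 0 0 0 0 0 90; 5 0 0 0 0 0 90; 5 0 0 0 0 0 90; 4 0 0 0 0 0 90; 2 0 0 0 0 0 90; 0.6 0 0 0 0 0 90; 0 0 0 0 0 0 90; 0 0 0 0 0 0 90"}}

```text
time: 22.85
ee_pos: [639.4, -129.9, 6.8]
orientation: [-66.7, 89.9, -1.6]
ft_force: [-0.1, 0.6, -0.7]
finger_gap: 0.647
```

Run:
```python
from h import *
plan(639.7,-130,2,65)
```

```text
t 22.85 pos [ 639.4 -129.9    6.8] jaw 65.1 gap 0.647 F [-0.1  0.6 -0.7] q [-14.  41.  28. 105. -28.  41.  94.]
move cm [ 0.48 -0.04  0.  ] | 0.5
  turn [0.1 0.  0.1]
  turn [-1.799e+02 -2.000e-01  1.000e-01]
```

Request:
{"fn": "servo_tool", "kwargs": {"series": "0.5 0 0 0 0 0 90; 0 0 0 0 0 0 255; 0 0 0 0 0 0 255; 0 0 0 0 0 0 255; 0 0 0 0 0 0 255; 0 0 0 0 0 0 255; 0 0 0 0 0 0 255; -2 0 0 0 0 0 255"}}

```text
time: 23.85
ee_pos: [637.4, -129.7, 19.8]
orientation: [113.6, 89.9, 178.8]
ft_force: [0.0, -0.7, -1.0]
finger_gap: 0.336
```

Request:
{"fn": "servo_tool", "kwargs": {"series": "-5 0 0 0 0 0 255; -5 0 0 0 0 0 255; -5 0 0 0 0 0 255; -5 0 0 0 0 0 255; -4 0 0 0 0 0 255; 0 0 0 0 0 0 255; 0 0 0 0 0 0 255"}}

```text
time: 24.72
ee_pos: [638.0, -129.6, 260.4]
orientation: [47.1, 90.0, 112.2]
ft_force: [-0.6, -0.1, -1.0]
finger_gap: 0.337
```

Run:
```python
from h import *
plan(*T(0,0),260)
```

```text
t 24.73 pos [ 638.  -129.6  260.4] jaw 65.1 gap 0.337 F [-0.6 -0.1 -1. ] q [-22.  24.  38.  95. -16.  66.  85.]
move cm [ 0.05 16.21 25.82] | 30.5
```

Request:
{"fn": "servo_tool", "kwargs": {"series": "0 2.7 4.3 0 0 0 255; 0 2.7 4.3 0 0 0 255; 0 2.7 4.3 0 0 0 255; 0 2.7 4.3 0 0 0 255; 0 2.7 4.3 0 0 0 255; 0 2.7 4.3 0 0 0 255; 0 0 0 0 0 0 255; 0 0 0 0 0 0 255"}}

```text
time: 25.72
ee_pos: [599.5, 171.9, 259.4]
orientation: [155.9, 89.9, -139.0]
ft_force: [-0.1, 0.2, -0.7]
finger_gap: 0.334
```

Run:
```python
from h import *
plan(*T(0,0),130)
c=cam('side');save(c,'s6.png',(200,60,350,190),5)
```

```text
t 25.73 pos [599.5 171.9 259.4] jaw 65.1 gap 0.334 F [-0.1  0.2 -0.7] q [-49.  21.  35.  99. -13.  65.  55.]
move cm [12.94  0.03  0.11] | 12.9
```

View pics/s6.png

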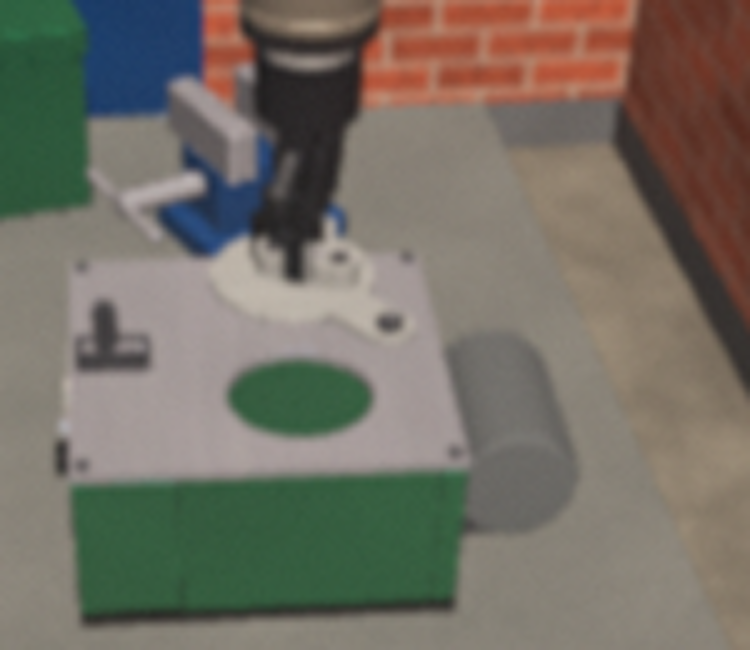

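Second link is held, centred at about (307,258) in the crop and above the port. Lowering and dropping it.

Request:
{"fn": "servo_tool", "kwargs": {"series": "4 0 0.1 0 0 0 255; 4 0 0 0 0 0 255; 2 0 0 0 0 0 255; 1.5 0 0 0 0 0 255; 1.5 0 0 0 0 0 255; 0 0 0 0 0 0 255; 0 0 0 0 0 0 255"}}

```text
time: 26.65
ee_pos: [600.8, 173.4, 131.0]
orientation: [-41.9, 89.9, 23.2]
ft_force: [-0.7, -0.4, -0.1]
finger_gap: 0.332
```

Request:
{"fn": "servo_tool", "kwargs": {"series": "0 0 0 0 0 0 110; 0 0 0 0 0 0 110; 0 0 0 0 0 0 110; -2 0 0 0 0 0 110; -4 0 0 0 0 0 110; -5 0 0 0 0 0 110; -5 0 0 0 0 0 90; 0 0 0 0 0 0 90"}}

```text
time: 27.65
ee_pos: [602.2, 173.3, 295.6]
orientation: [-37.7, 89.6, 27.4]
ft_force: [-0.7, 0.0, -0.1]
finger_gap: 0.648
```

Run:
```python
from h import *
c=cam('top'); L=links(c)
plan(479.8,-297.8,220,67)
save(c,'t6.png',(80,90,400,280),2.4)
```

```text
px [313. 170.] xy 619.0 -291.3 ang -59.0 LxW 80 30 z 18.1 col [165 160 156]
px [292. 187.] xy 559.6 -220.4 ang 0.4 LxW 45 44 z 16.2 col [163 157 156]
px [351. 196.] xy 530.5 -419.9 ang -33.9 LxW 80 31 z 18.0 col [168 166 161]
px [234. 203.] xy 501.1 -23.4 ang -2.6 LxW 78 30 z 18.6 col [163  83  82]
px [315. 210.] xy 479.8 -297.7 ang -23.4 LxW 78 31 z 17.6 col [167 164 160]
px [289. 233.] xy 402.7 -207.5 ang 18.9 LxW 118 24 z 18.0 col [175 171 167]
px [355. 240.] xy 381.0 -428.5 ang 88.5 LxW 90 59 z 23.1 col [53 51 51]
t 27.7 pos [601.1 173.3 293.1] jaw 65.1 gap 0.643 F [-0.5  0.2 -0.6] q [-49.  19.  36.  96. -12.  68.  54.]
move cm [  7.18  -8.8  -47.87] | 49.2
  turn [-1.9  0.2  0.1]
  turn [178.1   0.2  -0.3]
```

View pics/t6.png

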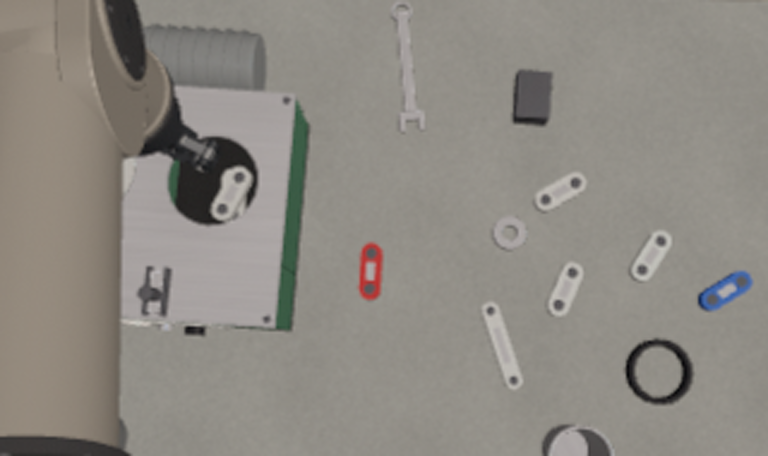

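Second link lies on the first in the drum (231,194). Remaining links are at crop (559,191), (651,256) and (565,289). Next, (480,-298).

Request:
{"fn": "servo_tool", "kwargs": {"series": "0 -1.1 -6 0 0 0 90; 0 -1.1 -6 0 0 0 90; 0 -1.1 -6 0 0 0 90; 0 -1.1 -6 0 0 0 90; 0 -1.1 -6 0 0 0 90; 0 -1.1 -6 0 0 0 90; 0 -1.1 -6 0 0 0 90; 0 -1.1 -6 0 0 0 90"}}

```text
time: 28.7
ee_pos: [477.3, -300.6, 290.2]
orientation: [59.7, 90.0, 124.8]
ft_force: [0.2, 0.8, 0.3]
finger_gap: 0.65
```

Request:
{"fn": "servo_tool", "kwargs": {"series": "3 0 0 -2 0 0 90; 4 0 0 0 0 0 90; 1 0 0 0 0 0 90; 0 0 0 0 0 0 90; 0 0 0 0 0 0 90"}}

```text
time: 29.32
ee_pos: [478.9, -299.4, 211.6]
orientation: [-87.7, 89.9, -20.5]
ft_force: [-0.3, -0.5, -0.5]
finger_gap: 0.642
```

Run:
```python
from h import *
plan(479.8,-297.8,2,67)
```

```text
t 29.32 pos [ 478.9 -299.4  211.6] jaw 67.1 gap 0.642 F [-0.3 -0.5 -0.5] q [-11.  20.  46. 110. -17.  58. 109.]
move cm [2.096e+01 2.000e-02 1.800e-01] | 21.0
  turn [0.1 0.  0.1]
  turn [-1.799e+02 -1.000e-01  0.000e+00]
```

Request:
{"fn": "servo_tool", "kwargs": {"series": "4 0 0.2 0 0 0 90; 5 0 0 0 0 0 90; 5 0 0 0 0 0 90; 4 0 0 0 0 0 90; 2 0 0 0 0 0 90; 0.6 0 0 0 0 0 90; 0 0 0 0 0 0 90; 0 0 0 0 0 0 90"}}

```text
time: 30.32
ee_pos: [480.0, -297.7, 5.6]
orientation: [-86.4, 89.9, -19.2]
ft_force: [-0.2, 0.5, 0.5]
finger_gap: 0.647
```

Run:
```python
from h import *
plan(479.8,-297.8,2,67)
```

```text
t 30.32 pos [ 480.  -297.7    5.6] jaw 67.1 gap 0.647 F [-0.2  0.5  0.5] q [  0.  36.  33. 117. -33.  36. 122.]
move cm [ 0.36  0.01 -0.02] | 0.4
  turn [0.1 0.  0.1]
  turn [-179.9   -0.2    0. ]
```

Request:
{"fn": "servo_tool", "kwargs": {"series": "0.4 0 0 0 0 0 90; 0 0 0 0 0 0 255; 0 0 0 0 0 0 255; 0 0 0 0 0 0 255; 0 0 0 0 0 0 255; 0 0 0 0 0 0 255; 0 0 0 0 0 0 255; -2 0 0 0 0 0 255"}}

```text
time: 31.32
ee_pos: [478.3, -297.0, 20.2]
orientation: [93.7, 89.9, 160.8]
ft_force: [-0.2, 0.6, -2.2]
finger_gap: 0.333
```

Request:
{"fn": "servo_tool", "kwargs": {"series": "-5 0 0 0 0 0 255; -5 0 0 0 0 0 255; -5 0 0 0 0 0 255; -5 0 0 0 0 0 255; -4 0 0 0 0 0 255; 0 0 0 0 0 0 255; 0 0 0 0 0 0 255"}}

```text
time: 32.2
ee_pos: [478.7, -297.0, 260.4]
orientation: [17.7, 90.0, 84.8]
ft_force: [-0.0, 0.4, -2.1]
finger_gap: 0.336
```

Run:
```python
from h import *
plan(*T(0,0),260)
```

```text
t 32.2 pos [ 478.7 -297.   260.4] jaw 67.1 gap 0.336 F [-0.   0.4 -2.1] q [-15.  16.  49. 107. -14.  63. 107.]
move cm [ 0.06  7.13 47.98] | 48.5
```

Request:
{"fn": "servo_tool", "kwargs": {"series": "0 0.9 6 0 0 0 255; 0 0.9 6 0 0 0 255; 0 0.9 6 0 0 0 255; 0 0.9 6 0 0 0 255; 0 0.9 6 0 0 0 255; 0 0.9 6 0 0 0 255; 0 0.9 6 0 0 0 255; 0 0.8 6 0 0 0 255"}}

```text
time: 33.2
ee_pos: [599.9, 174.2, 259.1]
orientation: [141.7, 89.9, -151.2]
ft_force: [2.0, -0.3, -0.4]
finger_gap: 0.339
```

Request:
{"fn": "servo_tool", "kwargs": {"series": "0 0 0 0 0 0 255; 0 0 0 0 0 0 255"}}

```text
time: 33.45
ee_pos: [599.7, 171.9, 259.1]
orientation: [156.9, 89.8, -136.0]
ft_force: [-1.0, -0.4, -1.0]
finger_gap: 0.333
```

Run:
```python
from h import *
plan(*T(0,0),130)
c=cam('side');save(c,'s7.png',(200,60,350,190),4)
```

```text
t 33.45 pos [599.7 171.9 259.1] jaw 67.1 gap 0.333 F [-1.  -0.4 -1. ] q [-51.  22.  39.  99. -15.  65.  59.]
move cm [12.91  0.04  0.1 ] | 12.9
```

View pics/s7.png

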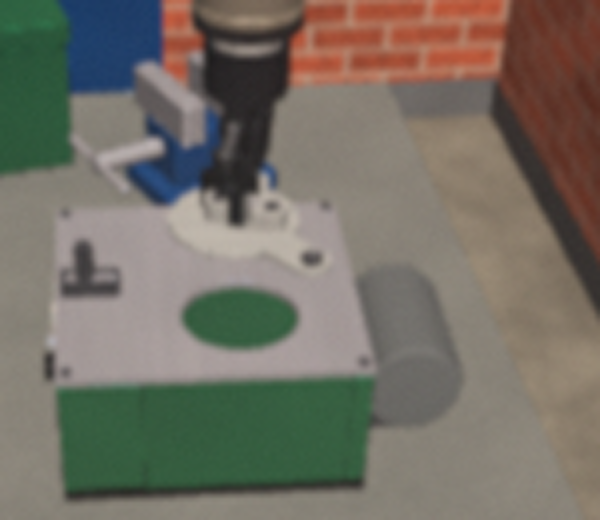

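Third link is held, about (245,207) in the crop. Dropping it.

Request:
{"fn": "servo_tool", "kwargs": {"series": "4 0 0.1 0 0 0 255; 4 0 0 0 0 0 255; 2 0 0 0 0 0 255; 1.5 0 0 0 0 0 255; 1.3 0 0 0 0 0 255; 0 0 0 0 0 0 255; 0 0 0 0 0 0 255"}}

```text
time: 34.38
ee_pos: [601.1, 173.5, 133.0]
orientation: [-46.1, 89.9, 21.0]
ft_force: [-0.2, 0.6, -0.6]
finger_gap: 0.332
```

Request:
{"fn": "servo_tool", "kwargs": {"series": "0 0 0 0 0 0 110; 0 0 0 0 0 0 110; 0 0 0 0 0 0 110; -2 0 0 0 0 0 110; -4 0 0 0 0 0 110; -5 0 0 0 0 0 110; -5 0 0 0 0 0 90; 0 0 0 0 0 0 90"}}

```text
time: 35.38
ee_pos: [602.4, 173.3, 297.7]
orientation: [-39.4, 89.6, 27.7]
ft_force: [-0.5, -0.3, -0.7]
finger_gap: 0.647
```

Run:
```python
from h import *
c=cam('top'); L=links(c)
plan(530.4,-419.9,260,56)
plan(619,-291.3,260,31)
save(c,'t7.png',(80,90,400,280),2.4)
```

```text
px [313. 170.] xy 619.2 -291.2 ang -59.0 LxW 80 30 z 18.2 col [164 160 156]
px [292. 187.] xy 559.7 -220.4 ang 0.4 LxW 45 44 z 15.8 col [162 157 155]
px [351. 196.] xy 530.5 -419.9 ang -33.9 LxW 80 31 z 17.7 col [168 166 161]
px [234. 203.] xy 501.1 -23.4 ang -2.9 LxW 78 30 z 18.9 col [163  83  82]
px [289. 233.] xy 402.6 -207.5 ang 18.9 LxW 118 24 z 18.0 col [175 171 167]
px [355. 240.] xy 381.0 -428.5 ang 88.5 LxW 90 59 z 23.0 col [53 50 50]
t 35.42 pos [601.4 173.4 295.3] jaw 67.1 gap 0.648 F [-0.8  0.5  0.2] q [-52.  20.  40.  96. -14.  69.  58.]
move cm [  3.38 -16.52 -57.44] | 59.9
  turn [11.1  0.2  0.1]
  turn [-168.9   -0.2    0.3]
t 35.42 pos [601.4 173.4 295.3] jaw 67.1 gap 0.648 F [-0.8  0.5  0.2] q [-52.  20.  40.  96. -14.  69.  58.]
move cm [  3.44 -19.68 -42.14] | 46.6
  turn [36.1  0.2  0.1]
  turn [-1.439e+02 -1.000e-01  3.000e-01]
```

View pics/t7.png

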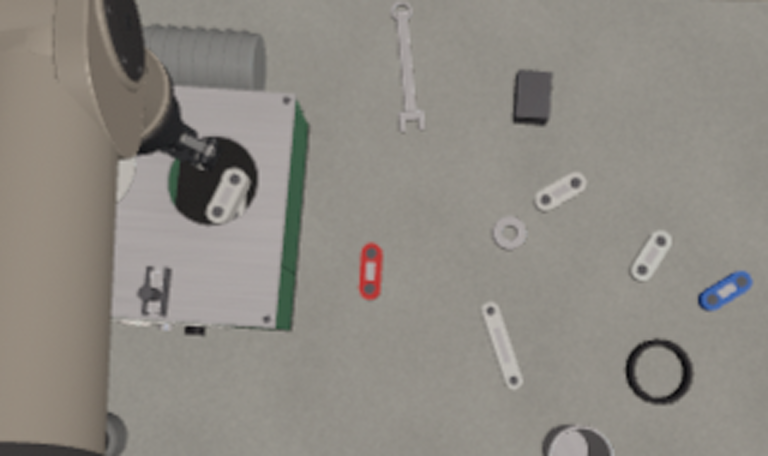

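Third link is in the drum (228,195). Next, the far link at (530,-420): grey, 80×31 mm. The blue look-alike beside it, at (725,290) in the crop, stays put.

Request:
{"fn": "servo_tool", "kwargs": {"series": "0 -1.7 -5.8 0 0 0 90; 0 -1.7 -5.8 0 0 0 90; 0 -1.7 -5.8 0 0 0 90; 0 -1.7 -5.8 0 0 0 90; 0 -1.7 -5.8 0 0 0 90; 0 -1.7 -5.8 0 0 0 90; 0 -1.7 -5.8 0 0 0 90; 0 -1.7 -5.8 0 0 0 90"}}

```text
time: 36.42
ee_pos: [544.9, -308.4, 292.1]
orientation: [77.8, 90.0, 144.9]
ft_force: [0.7, 1.2, 1.0]
finger_gap: 0.644
```

Request:
{"fn": "servo_tool", "kwargs": {"series": "0 -1.5 -5.5 0 0 0 90; 0 -1.4 -5.5 0 0 0 90; 3 0 0 5.5 0 0 90; 4 0 0 5.5 0 0 90; 1 0 0 0 0 0 90; 0 0 0 0 0 0 90; 0 0 0 0 0 0 90"}}

```text
time: 37.3
ee_pos: [530.1, -419.9, 213.9]
orientation: [-87.1, 89.9, -30.8]
ft_force: [-0.9, 0.1, 0.0]
finger_gap: 0.648
```

Run:
```python
from h import *
plan(530.5,-419.9,2,56)
```

```text
t 37.3 pos [ 530.1 -419.9  213.9] jaw 56.2 gap 0.648 F [-0.9  0.1  0. ] q [  1.  32.  47.  95. -26.  64. 111.]
move cm [2.119e+01 0.000e+00 2.000e-02] | 21.2
  turn [0.2 0.  0.1]
  turn [-179.8   -0.2    0. ]
```

Request:
{"fn": "servo_tool", "kwargs": {"series": "4 0 0 0 0 0 90; 5 0 0 0 0 0 90; 5 0 0 0 0 0 90; 4 0 0 0 0 0 90; 2 0 0 0 0 0 90; 0.8 0 0 0 0 0 90; 0 0 0 0 0 0 90; 0 0 0 0 0 0 90"}}

```text
time: 38.3
ee_pos: [530.3, -420.1, 5.8]
orientation: [-88.4, 89.9, -32.2]
ft_force: [-0.4, -1.0, 0.0]
finger_gap: 0.644
```

Run:
```python
from h import *
plan(530.5,-419.9,2,56)
```

```text
t 38.3 pos [ 530.3 -420.1    5.8] jaw 56.1 gap 0.644 F [-0.4 -1.   0. ] q [  8.  45.  37. 102. -36.  46. 119.]
move cm [ 0.38 -0.01  0.02] | 0.4
  turn [0.1 0.  0.1]
  turn [-179.9   -0.2    0. ]
```

Request:
{"fn": "servo_tool", "kwargs": {"series": "0.4 0 0 0 0 0 90; 0 0 0 0 0 0 255; 0 0 0 0 0 0 255; 0 0 0 0 0 0 255; 0 0 0 0 0 0 255; 0 0 0 0 0 0 255; 0 0 0 0 0 0 255; -2 0 0 0 0 0 255"}}

```text
time: 39.3
ee_pos: [528.9, -418.9, 19.8]
orientation: [93.7, 89.9, 149.8]
ft_force: [0.3, -0.6, -0.1]
finger_gap: 0.331
```

Request:
{"fn": "servo_tool", "kwargs": {"series": "-5 0 0 0 0 0 255; -5 0 0 0 0 0 255; -5 0 0 0 0 0 255; -5 0 0 0 0 0 255; -4 0 0 0 0 0 255; 0 0 0 0 0 0 255; 0 0 0 0 0 0 255"}}

```text
time: 40.17
ee_pos: [529.3, -419.2, 260.4]
orientation: [26.7, 90.0, 82.8]
ft_force: [-0.5, 1.2, -2.2]
finger_gap: 0.338
```

Run:
```python
from h import *
plan(*T(0,0),260)
```

```text
t 40.17 pos [ 529.3 -419.2  260.4] jaw 56.1 gap 0.338 F [-0.5  1.2 -2.2] q [ -0.  30.  49.  92. -24.  69. 109.]
move cm [ 0.06 27.17 53.06] | 59.6
```

Request:
{"fn": "servo_tool", "kwargs": {"series": "0 2.7 5.3 0 0 0 255; 0 2.7 5.3 0 0 0 255; 0 2.7 5.3 0 0 0 255; 0 2.7 5.3 0 0 0 255; 0 2.7 5.3 0 0 0 255; 0 2.7 5.3 0 0 0 255; 0 2.7 5.3 0 0 0 255; 0 2.7 5.3 0 0 0 255"}}

```text
time: 41.18
ee_pos: [585.8, 54.9, 259.5]
orientation: [139.3, 89.9, -164.6]
ft_force: [0.8, -0.0, -1.2]
finger_gap: 0.333
```

Request:
{"fn": "servo_tool", "kwargs": {"series": "0 2.7 5.3 0 0 0 255; 0 2.8 5.3 0 0 0 255; 0 0 0 0 0 0 255; 0 0 0 0 0 0 255"}}

```text
time: 41.68
ee_pos: [599.4, 171.1, 259.4]
orientation: [168.3, 89.9, -135.5]
ft_force: [-0.0, -0.6, -1.0]
finger_gap: 0.338
```

Run:
```python
from h import *
plan(*T(0,0),130)
c=cam('side');save(c,'s8.png',(200,60,350,190),4)
```

```text
t 41.67 pos [599.4 171.1 259.4] jaw 56.1 gap 0.338 F [-0.  -0.6 -1. ] q [-57.  24.  47.  99. -19.  66.  52.]
move cm [12.94  0.08  0.18] | 12.9
```

View pics/s8.png

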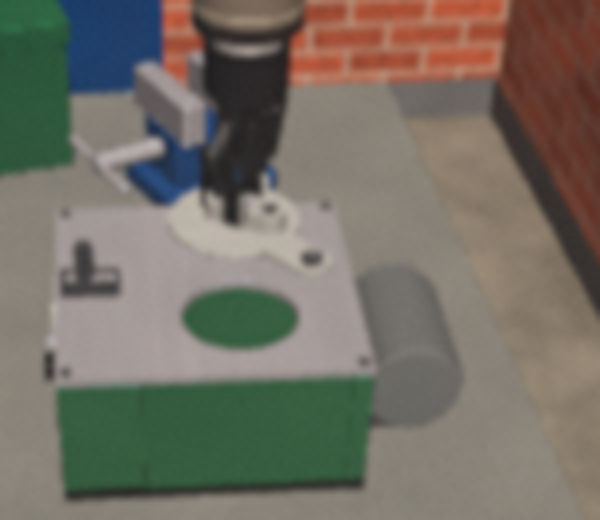

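Fourth link is held, about (242,208) in the crop. Dropping it.

Request:
{"fn": "servo_tool", "kwargs": {"series": "4 0.1 0.2 0 0 0 255; 4 0 0 0 0 0 255; 2 0 0 0 0 0 255; 1.5 0 0 0 0 0 255; 1.3 0 0 0 0 0 255; 0 0 0 0 0 0 255; 0 0 0 0 0 0 255"}}

```text
time: 42.6
ee_pos: [600.7, 173.8, 133.0]
orientation: [-33.6, 89.9, 22.6]
ft_force: [-0.1, 0.4, -0.6]
finger_gap: 0.333
```

Request:
{"fn": "servo_tool", "kwargs": {"series": "0 0 0 0 0 0 110; 0 0 0 0 0 0 110; 0 0 0 0 0 0 110; -2 0 0 0 0 0 110; -4 0 0 0 0 0 110; -5 0 0 0 0 0 110; -5 0 0 0 0 0 90; 0 0 0 0 0 0 90"}}

```text
time: 43.6
ee_pos: [602.0, 173.5, 297.4]
orientation: [-28.5, 89.6, 27.6]
ft_force: [0.3, 0.5, -0.4]
finger_gap: 0.651
```

Run:
```python
from h import *
c=cam('top'); L=links(c)
plan(619,-291.3,260,31)
save(c,'t8.png',(80,90,400,280),2.4)
```

```text
px [313. 170.] xy 619.2 -291.2 ang -59.0 LxW 80 30 z 18.1 col [165 160 156]
px [292. 187.] xy 558.7 -218.4 ang -62.3 LxW 46 44 z 15.9 col [162 157 155]
px [234. 203.] xy 501.1 -23.4 ang -2.6 LxW 78 30 z 18.5 col [163  83  82]
px [289. 233.] xy 402.7 -207.5 ang 18.9 LxW 118 24 z 18.1 col [175 172 167]
px [355. 240.] xy 381.0 -428.4 ang 88.6 LxW 90 59 z 23.3 col [53 51 51]
t 43.65 pos [601.  173.7 295.2] jaw 56.1 gap 0.641 F [ 0.8  0.4 -0.7] q [-58.  22.  49.  97. -18.  69.  51.]
move cm [  3.43 -27.41 -37.62] | 46.7
  turn [25.1  0.2  0. ]
  turn [-1.549e+02 -1.000e-01  3.000e-01]
```

View pics/t8.png

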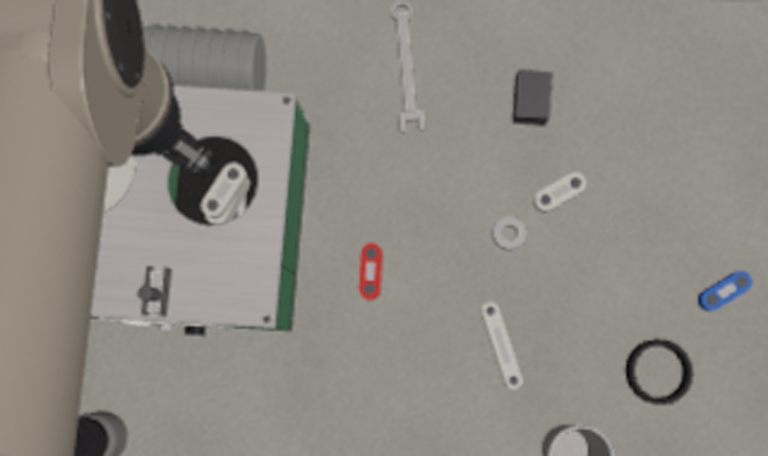

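Four links are in, stacked at (224,193). Last link: (559,191) in the crop, at (619,-291).

Request:
{"fn": "servo_tool", "kwargs": {"series": "0 -3.4 -4.7 0 0 0 90; 0 -3.4 -4.7 0 0 0 90; 0 -3.4 -4.7 0 0 0 90; 0 -3.4 -4.7 0 0 0 90; 0 -3.4 -4.7 0 0 0 90; 0 -3.4 -4.7 0 0 0 90; 0 -3.4 -4.7 0 0 0 90; 0 -3.6 -4.7 0 0 0 90"}}

```text
time: 44.65
ee_pos: [617.8, -292.6, 292.0]
orientation: [95.2, 89.9, 151.3]
ft_force: [0.8, 0.9, 0.0]
finger_gap: 0.651
```

Request:
{"fn": "servo_tool", "kwargs": {"series": "2 0 0 8.4 0 0 90; 3 0 0 8.4 0 0 90; 3 0 0 8.3 0 0 90; 0 0 0 0 0 0 90; 0 0 0 0 0 0 90; 0 0 0 0 0 0 90"}}

```text
time: 45.4
ee_pos: [618.6, -291.4, 213.8]
orientation: [-44.2, 89.9, -13.0]
ft_force: [-0.1, -0.6, -0.3]
finger_gap: 0.648
```

Run:
```python
from h import *
plan(619.2,-291.2,2,31)
```

```text
t 45.4 pos [ 618.6 -291.4  213.8] jaw 31.1 gap 0.648 F [-0.1 -0.6 -0.3] q [-15.  35.  53.  94. -30.  66.  76.]
move cm [2.118e+01 2.000e-02 4.000e-02] | 21.2
  turn [0.1 0.1 0.1]
  turn [-1.799e+02 -1.000e-01  1.000e-01]
```

Request:
{"fn": "servo_tool", "kwargs": {"series": "4 0 0 0 0 0 90; 5 0 0 0 0 0 90; 5 0 0 0 0 0 90; 4 0 0 0 0 0 90; 2 0 0 0 0 0 90; 0.8 0 0 0 0 0 90; 0 0 0 0 0 0 90; 0 0 0 0 0 0 90"}}

```text
time: 46.4
ee_pos: [619.0, -291.5, 5.8]
orientation: [-50.6, 89.9, -19.6]
ft_force: [1.0, -0.2, 0.1]
finger_gap: 0.649
```

Run:
```python
from h import *
plan(619.2,-291.2,2,31)
```

```text
t 46.4 pos [ 619.  -291.5    5.8] jaw 31.0 gap 0.649 F [ 1.  -0.2  0.1] q [ -8.  48.  42. 101. -42.  48.  84.]
move cm [0.38 0.01 0.03] | 0.4
  turn [0.  0.1 0.1]
  turn [-1.8e+02 -1.0e-01  1.0e-01]
```

Request:
{"fn": "servo_tool", "kwargs": {"series": "0.4 0 0 0 0 0 90; 0 0 0 0 0 0 255; 0 0 0 0 0 0 255; 0 0 0 0 0 0 255; 0 0 0 0 0 0 255; 0 0 0 0 0 0 255; 0 0 0 0 0 0 255; -2 0 0 0 0 0 255"}}

```text
time: 47.4
ee_pos: [617.4, -290.7, 19.8]
orientation: [132.2, 89.9, 163.3]
ft_force: [-0.3, 0.0, -1.4]
finger_gap: 0.338
```

Request:
{"fn": "servo_tool", "kwargs": {"series": "-5 0 0 0 0 0 255; -5 0 0 0 0 0 255; -5 0 0 0 0 0 255; -5 0 0 0 0 0 255; -4 0 0 0 0 0 255; 0 0 0 0 0 0 255; 0 0 0 0 0 0 255"}}

```text
time: 48.28
ee_pos: [617.9, -290.8, 260.4]
orientation: [65.3, 90.0, 96.3]
ft_force: [-0.4, -0.1, -0.7]
finger_gap: 0.335
```

Run:
```python
from h import *
plan(*T(0,0),260)
```

```text
t 48.27 pos [ 617.9 -290.8  260.4] jaw 31.0 gap 0.335 F [-0.4 -0.1 -0.7] q [-16.  33.  55.  91. -28.  71.  75.]
move cm [ 0.06 40.67 22.32] | 46.4
```

Request:
{"fn": "servo_tool", "kwargs": {"series": "0 5.1 2.8 0 0 0 255; 0 5.1 2.8 0 0 0 255; 0 5.1 2.8 0 0 0 255; 0 5.1 2.8 0 0 0 255; 0 5.1 2.8 0 0 0 255; 0 5.1 2.8 0 0 0 255; 0 5.1 2.8 0 0 0 255; 0 5 2.7 0 0 0 255"}}

```text
time: 49.28
ee_pos: [598.5, 174.5, 259.4]
orientation: [176.9, 89.9, -152.1]
ft_force: [1.3, 0.2, -1.3]
finger_gap: 0.338
```

Request:
{"fn": "servo_tool", "kwargs": {"series": "0 0 0 0 0 0 255; 0 0 0 0 0 0 255"}}

```text
time: 49.52
ee_pos: [599.0, 172.0, 259.5]
orientation: [-164.1, 89.9, -133.1]
ft_force: [1.2, -1.2, -0.9]
finger_gap: 0.335
```

Run:
```python
from h import *
plan(*T(0,0),138)
c=cam('side');save(c,'s9.png',(200,60,350,190),4)
```

```text
t 49.52 pos [599.  172.  259.5] jaw 31.0 gap 0.335 F [ 1.2 -1.2 -0.9] q [-64.  28.  60.  99. -26.  68.  33.]
move cm [12.15  0.04  0.1 ] | 12.2
```

View pics/s9.png

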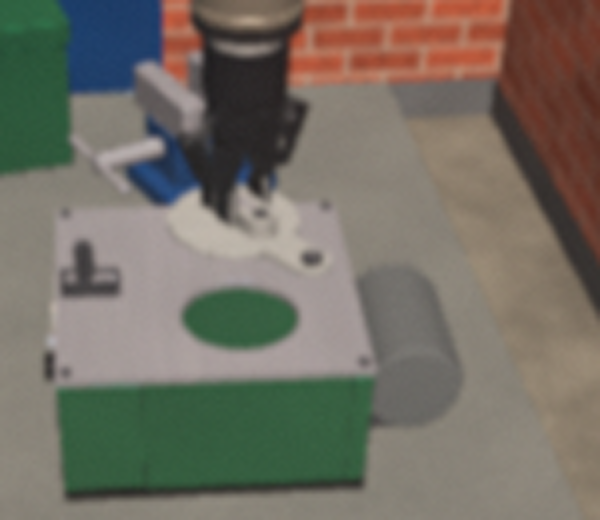

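Fifth link is held, about (250,208) in the crop. Dropping it.

Request:
{"fn": "servo_tool", "kwargs": {"series": "4 0 0.1 0 0 0 255; 4 0 0 0 0 0 255; 2 0 0 0 0 0 255; 1.3 0 0 0 0 0 255; 0.8 0 0 0 0 0 255; 0 0 0 0 0 0 255; 0 0 0 0 0 0 255"}}

```text
time: 50.45
ee_pos: [600.8, 173.2, 140.1]
orientation: [-4.2, 89.9, 26.9]
ft_force: [-0.0, -0.8, -0.7]
finger_gap: 0.336
```

Request:
{"fn": "servo_tool", "kwargs": {"series": "0 0 0 0 0 0 110; 0 0 0 0 0 0 110; 0 0 0 0 0 0 110; -2 0 0 0 0 0 110; -4 0 0 0 0 0 110; -5 0 0 0 0 0 110; -5 0 0 0 0 0 90; 0 0 0 0 0 0 90"}}

```text
time: 51.45
ee_pos: [602.0, 172.7, 304.2]
orientation: [-5.0, 89.7, 26.0]
ft_force: [-0.7, 0.4, -0.5]
finger_gap: 0.644
```

Run:
```python
from h import *
c=cam('top'); L=links(c)
P=pts(c); m=(np.hypot(P[:,:,0]-599.5,P[:,:,1]-172.8)<54); z=P[:,:,2][m]; print('port z hist',np.histogram(z,bins=[-20,5,20,40,60,80,100,120,140,160,400]))
plan(*T(-10,197),300,YAW)
save(c,'t9.png',(80,90,400,280),2.4)
```

```text
px [292. 187.] xy 558.6 -219.0 ang 64.2 LxW 46 45 z 15.9 col [162 157 155]
px [234. 203.] xy 501.1 -23.3 ang -2.6 LxW 78 30 z 18.2 col [163  83  81]
px [289. 233.] xy 402.8 -208.0 ang 19.1 LxW 118 23 z 18.0 col [175 171 167]
px [355. 240.] xy 381.0 -428.4 ang 88.5 LxW 90 59 z 23.2 col [52 50 50]
port z hist (array([  0, 111,  25,  22,  51, 101, 199,   0,   0,  87]), array([-20,   5,  20,  40,  60,  80, 100, 120, 140, 160, 400]))
t 51.5 pos [601.  172.9 302. ] jaw 31.0 gap 0.647 F [ 0.   1.3 -0.7] q [-66.  26.  61.  96. -24.  72.  32.]
move cm [ 0.23 17.01  9.96] | 19.7
  turn [33.7  0.2 -0.1]
  turn [-1.463e+02  1.000e-01  2.000e-01]
```

View pics/t9.png

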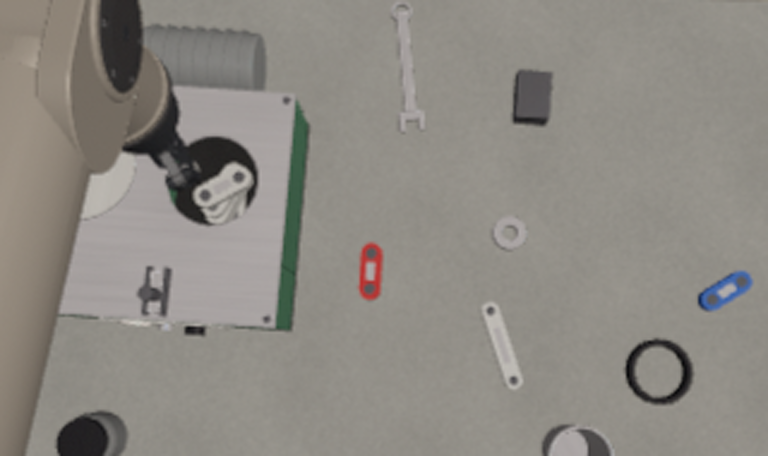

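All five links are in the drum. The top of the stack is at z ≈ 105, below the deck, and only the tie bar, bearing, red/blue look-alikes and other bystanders remain on the bench. Next I locate the knob for closing.

Request:
{"fn": "servo_tool", "kwargs": {"series": "0 0 0 -9.4 0 0 0; 0 0 0 -9.4 0 0 0; 0 0 0 -9.4 0 0 0; 0 0 0 -9.4 0 0 0; 0 0 0 -9.4 0 0 0; 0 0 0 -9.4 0 0 0; 0 0 0 0 0 0 0; 0 0 0 0 0 0 0"}}

```text
time: 52.5
ee_pos: [600.2, 172.9, 299.2]
orientation: [124.0, 90.0, -148.8]
ft_force: [1.0, -0.6, -0.5]
finger_gap: 0.995
```

Run:
```python
from h import *
plan(*T(-10,197),300,YAW+90)
s=cam('side'); save(s,'s10.png',(200,60,350,190),5)
P=pts(s); t=T(-10,197); im=s['image'].astype(int).sum(2)
m=(np.hypot(P[:,:,0]-t[0],P[:,:,1]-t[1])<35)&(P[:,:,2]>162)&(P[:,:,2]<200)&(im<200); q=P[m]
print(t,len(q),np.median(q,0),q.min(0),q.max(0)); ys,xs=np.where(m); print(xs.mean(),ys.min(),ys.max())
```

```text
t 52.5 pos [600.2 172.9 299.2] jaw 87.2 gap 0.995 F [ 1.  -0.6 -0.5] q [-57.  21.  47.  96. -16.  70.  81.]
move cm [-0.09  1.11 19.68] | 19.7
  turn [-0.1 -0.  -0. ]
  turn [179.9  -0.    0. ]
[598.79107204 370.05236987] 35 [590.1924103  360.58047366 188.78417018] [581.68170614 348.7674263  166.08684914] [599.79455714 377.07854856 199.12184592]
252.0 102 110
```

View pics/s10.png

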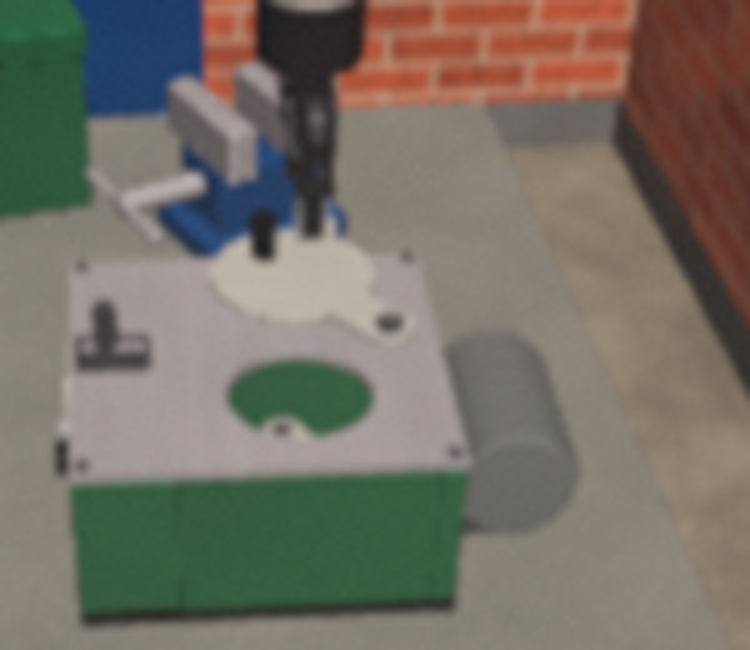

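Run:
```python
from h import *
s=cam('side'); c=cam('top')
print(ray(s,263/5+200-.4,214/5+60-.4+1,197), ray(s,263/5+200-.4,235/5+60-.4,177))
# top view from t1 crop knob (46,176)
print(ray(c,46/2.4+80-.3,176/2.4+90-.3,180))
for th in (1.55,1.6,1.65,1.7): a=np.radians(225)-th; print(th,T(80+148.5*np.cos(a),80+148.5*np.sin(a)))
```

```text
[591.08500654 361.42914171 197.        ] [592.18891239 369.71408312 177.        ]
[594.04847558 369.10187052 180.        ]
1.55 [580.97495448 356.67585711]
1.6 [586.4870988  361.64932726]
1.65 [592.24092429 366.34108948]
1.7 [598.22204937 370.7394168 ]
```

Run:
```python
from h import *
plan(593,367,300,YAW+90)
```

```text
t 52.65 pos [600.3 173.1 299.2] jaw 87.3 gap 1.0 F [-0.4  0.5 -0. ] q [-57.  21.  47.  96. -16.  70.  81.]
move cm [-0.09  1.63 19.33] | 19.4
  turn [ 0. -0. -0.]
  turn [-180.    0.   -0.]
```

Request:
{"fn": "servo_tool", "kwargs": {"series": "0 0.4 4.8 0 0 0 0; 0 0.4 4.8 0 0 0 0; 0 0.4 4.8 0 0 0 0; 0 0.4 4.9 0 0 0 0; 0 0 0 0 0 0 0; 0 0 0 0 0 0 0; 0 0 0 0 0 0 0"}}

```text
time: 53.52
ee_pos: [593.4, 365.4, 299.5]
orientation: [-119.6, 90.0, -32.3]
ft_force: [-0.4, 0.5, -0.7]
finger_gap: 0.995
```

Run:
```python
from h import *
plan(593,367,164,YAW+90)
```

```text
t 53.52 pos [593.4 365.4 299.5] jaw 87.3 gap 0.995 F [-0.4  0.5 -0.7] q [-66.  29.  43.  86. -20.  73.  67.]
move cm [13.55  0.05  0.16] | 13.6
  turn [ 0. -0.  0.]
  turn [-180.   -0.   -0.]
```

Request:
{"fn": "servo_tool", "kwargs": {"series": "4 0 0.1 0 0 0 0; 4 0 0 0 0 0 0; 3 0 0 0 0 0 0; 1.5 0 0 0 0 0 0; 0.9 0 0 0 0 0 0; 0 0 0 0 0 0 0; 0 0 0 0 0 0 255; 0 0 0 0 0 0 255", "grip_force": 25}}

```text
time: 54.52
ee_pos: [593.4, 367.8, 166.1]
orientation: [-45.2, 89.9, 42.3]
ft_force: [0.5, 0.1, -0.7]
finger_gap: 0.603
```

Request:
{"fn": "servo_tool", "kwargs": {"series": "0 0 0 0 0 0 255; 0 0 0 0 0 0 255; 0 0 0 0 0 0 255; 0 0 0 0 0 0 255; 0 0 0 0 0 0 255"}}

```text
time: 55.15
ee_pos: [593.1, 367.9, 165.6]
orientation: [-13.7, 90.0, 73.7]
ft_force: [-2.0, 0.8, 5.5]
finger_gap: 0.249
```

```bash
cat >> h.py <<'E'
def arc(r=148.5,n=8,step=-0.1,th0=None):
    p,M,s=pose(); d=Ti(p)-80; th=np.radians(225)-(np.arctan2(d[1],d[0])%(2*np.pi)); print('r',np.hypot(*d),'theta',th)
    prev=Ti(p); t=th if th0 is None else th0
    for k in range(n):
        t=t+step; a=np.radians(225)-t; q=np.array([80+r*np.cos(a),80+r*np.sin(a)]); 
        print(round(t,3),(M.T@np.append(T(*q)-T(*prev),0)/10).round(2)); prev=q
E
python3 - <<'E'
from h import *
plan(593,367,164,YAW+90); arc()
s=cam('side'); save(s,'s11.png',(200,60,350,190),4)
E
```

```text
t 55.15 pos [593.1 367.9 165.6] jaw 87.4 gap 0.249 F [-2.   0.8  5.5] q [-64.  35.  40.  94. -25.  60.  71.]
move cm [ 0.16  0.   -0.09] | 0.2
  turn [0.1 0.  0. ]
  turn [-179.9   -0.     0. ]
r 149.22213383536294 theta 1.6608169705131077
1.561 [-0.    1.05 -1.06]
1.461 [-0.    0.99 -1.11]
1.361 [-0.    0.87 -1.2 ]
1.261 [-0.    0.75 -1.28]
1.161 [-0.    0.62 -1.35]
1.061 [-0.    0.48 -1.41]
0.961 [-0.    0.34 -1.45]
0.861 [-0.    0.19 -1.47]
```

View pics/s11.png

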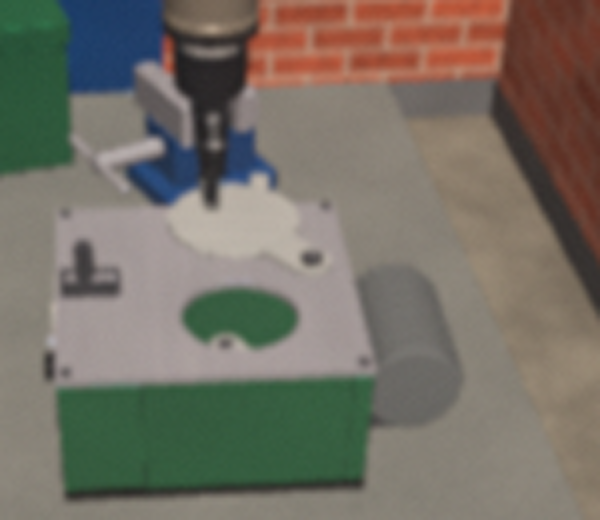

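Knob gripped (opening 21 mm). Swinging shut.

Request:
{"fn": "servo_tool", "kwargs": {"series": "0 1.02 -1.02 0 0 0 255; 0 0.97 -1.11 0 0 0 255; 0 0.87 -1.2 0 0 0 255; 0 0.75 -1.28 0 0 0 255; 0 0.62 -1.35 0 0 0 255; 0 0.48 -1.41 0 0 0 255; 0 0.34 -1.45 0 0 0 255; 0 0.19 -1.47 0 0 0 255"}}

```text
time: 56.2
ee_pos: [535.2, 267.8, 165.3]
orientation: [52.0, 89.9, 139.5]
ft_force: [-7.6, 5.0, 3.5]
finger_gap: 0.248
```

Run:
```python
from h import *
plan(*T(-25,-25),164,YAW+90); arc(n=9,th0=0.861)
```

```text
t 56.2 pos [535.2 267.8 165.3] jaw 87.5 gap 0.248 F [-7.6  5.   3.5] q [-65.  26.  42. 108. -21.  54.  75.]
move cm [  0.11  -4.32 -11.71] | 12.5
  turn [ 0.2  0.  -0.1]
  turn [-1.798e+02  1.000e-01  1.000e-01]
r 149.15645419643778 theta 0.8651655796232878
0.761 [-0.   -0.02 -1.55]
0.661 [-0.   -0.1  -1.48]
0.561 [-0.   -0.25 -1.46]
0.461 [-0.   -0.4  -1.43]
0.361 [-0.   -0.54 -1.38]
0.261 [-0.   -0.67 -1.32]
0.161 [-0.   -0.8  -1.25]
0.061 [-0.   -0.92 -1.16]
-0.039 [-0.   -1.03 -1.07]
```

Request:
{"fn": "servo_tool", "kwargs": {"series": "0 0 -1.5 0 0 0 255; 0 -0.1 -1.48 0 0 0 255; 0 -0.25 -1.46 0 0 0 255; 0 -0.4 -1.43 0 0 0 255; 0 -0.54 -1.38 0 0 0 255; 0 -0.67 -1.32 0 0 0 255; 0 -0.8 -1.25 0 0 0 255; 0 -0.92 -1.16 0 0 0 255"}}

```text
time: 57.2
ee_pos: [568.6, 155.0, 165.3]
orientation: [-133.2, 90.0, -45.7]
ft_force: [-3.1, 3.5, -0.6]
finger_gap: 0.247
```

Run:
```python
from h import *
plan(*T(-25,-25),164,YAW+90); arc(n=1)
```

```text
t 57.2 pos [568.6 155.  165.3] jaw 87.4 gap 0.247 F [-3.1  3.5 -0.6] q [-55.  25.  43. 109. -21.  54.  86.]
move cm [ 0.13 -0.5  -0.57] | 0.8
  turn [ 0.1 -0.   0. ]
  turn [-179.9   -0.    -0. ]
r 148.2002584701296 theta 0.05148237220951568
-0.049 [ 0.   -1.02 -1.07]
```

Request:
{"fn": "servo_tool", "kwargs": {"series": "0 -0.3 -0.35 0 0 0 255; 0 -0.3 -0.35 0 0 0 255; 0 -0.1 -0.1 0 0 0 255; 0 0 0 0 0 0 255; 0 0 0 0 0 0 255"}}

```text
time: 57.82
ee_pos: [573.3, 149.2, 165.2]
orientation: [62.6, 89.8, 150.1]
ft_force: [-11.8, 9.8, 7.2]
finger_gap: 0.248
```

Run:
```python
from h import *
plan(*T(-25,-25),164,YAW+90); arc(n=1)
```

```text
t 57.83 pos [573.3 149.2 165.2] jaw 87.5 gap 0.248 F [-11.8   9.8   7.2] q [-54.  26.  43. 108. -22.  54.  87.]
move cm [ 0.12 -0.01 -0.02] | 0.1
  turn [ 0.2  0.1 -0.2]
  turn [-1.798e+02  3.000e-01  1.000e-01]
r 148.43670184035383 theta 0.0012790335195891345
-0.099 [-0.   -1.09 -1.01]
```

Cover is against its shut stop: angle 0.001 rad, reaction 15 N. Releasing.

Request:
{"fn": "servo_tool", "kwargs": {"series": "0 0 0 0 0 0 0; 0 0 0 0 0 0 0; 0 0 0 0 0 0 0; -3 0 0 0 0 0 0; -4 0 0 0 0 0 0; -5 0 0 0 0 0 0; 0 0 0 0 0 0 0; 0 0 0 0 0 0 0"}}

```text
time: 58.82
ee_pos: [574.4, 147.6, 285.0]
orientation: [54.8, 90.0, 142.2]
ft_force: [-0.0, 0.3, -0.2]
finger_gap: 1.001
```

Run:
```python
from h import *
plan(*T(-150.5,52),285,YAW)
plan(*T(-150.5,52),285,YAW+90)
s=cam('side'); save(s,'s12.png',(200,60,350,190),5)
```

```text
t 58.83 pos [574.4 147.6 285. ] jaw 87.4 gap 1.001 F [-0.   0.3 -0.2] q [-58.  18.  48. 101. -15.  67.  81.]
move cm [1.000e-02 1.264e+01 7.870e+00] | 14.9
  turn [90.1 -0.  -0. ]
  turn [-89.9   0.   -0. ]
t 58.83 pos [574.4 147.6 285. ] jaw 87.4 gap 1.001 F [-0.   0.3 -0.2] q [-58.  18.  48. 101. -15.  67.  81.]
move cm [1.000e-02 1.264e+01 7.870e+00] | 14.9
  turn [ 0.1  0.  -0. ]
  turn [-179.9    0.     0. ]
```

View pics/s12.png

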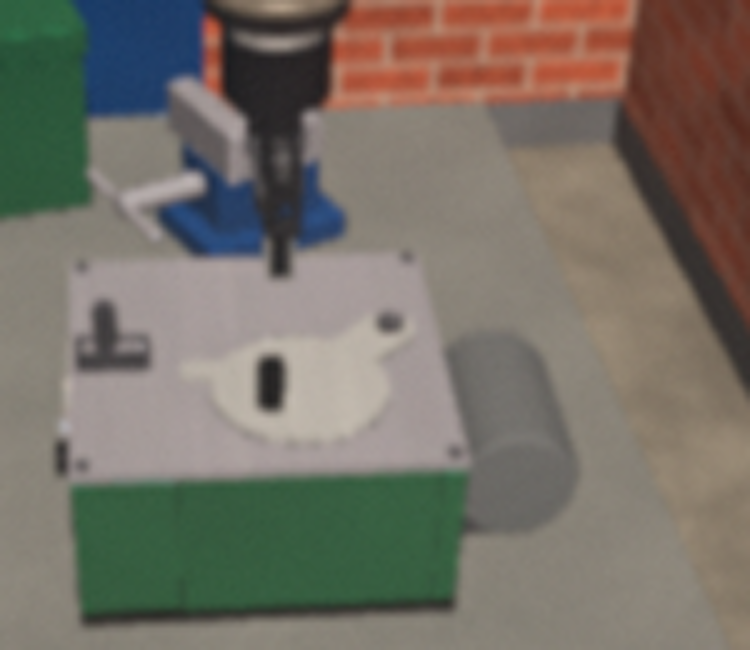

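Cover knob is back at its first place (270,382 in this crop, shifted by 100 px from the earlier one). Next, push the bolt home.

Request:
{"fn": "servo_tool", "kwargs": {"series": "0 3.1 1.9 0 0 0 0; 0 3.2 2 0 0 0 0; 0 3.2 2 0 0 0 0; 0 3.1 2 0 0 0 0; 0 0 0 0 0 0 0; 0 0 0 0 0 0 0; 0 0 0 0 0 0 0"}}

```text
time: 59.75
ee_pos: [452.8, 231.3, 285.0]
orientation: [178.3, 89.9, -94.4]
ft_force: [-1.0, 0.7, -0.1]
finger_gap: 1.003
```

Run:
```python
from h import *
plan(*T(-150.5,52),170,YAW+90)
```

```text
t 59.75 pos [452.8 231.3 285. ] jaw 87.3 gap 1.003 F [-1.   0.7 -0.1] q [-77.   6.  47. 111.  -5.  64.  59.]
move cm [11.5   0.12  0.05] | 11.5
  turn [ 0.  -0.1 -0. ]
  turn [-1.8e+02  0.0e+00 -1.0e-01]
```

Request:
{"fn": "servo_tool", "kwargs": {"series": "3 0.1 0.1 0 0 0 0; 3 0 0 0 0 0 0; 3 0 0 0 0 0 0; 1.7 0 0 0 0 0 0; 0.8 0 0 0 0 0 0; 0 0 0 0 0 0 0; 0 0 0 0 0 0 255; 0 0 0 0 0 0 255", "grip_force": 40}}

```text
time: 60.75
ee_pos: [451.5, 233.4, 170.9]
orientation: [-32.4, 89.9, 55.0]
ft_force: [0.8, -0.9, -0.0]
finger_gap: 0.604
```

Request:
{"fn": "servo_tool", "kwargs": {"series": "0 0 0 0 0 0 255; 0 0 0 0 0 0 255; 0 0 0 0 0 0 255; 0 0 0 0 0 0 255; 0 0 0 0 0 0 255"}}

```text
time: 61.38
ee_pos: [451.5, 232.4, 170.7]
orientation: [174.1, 90.0, -98.5]
ft_force: [-1.7, -6.3, 10.0]
finger_gap: 0.198
```

Run:
```python
from h import *
plan(*T(-99,52),170,YAW+90)
```

```text
t 61.38 pos [451.5 232.4 170.7] jaw 87.4 gap 0.198 F [-1.7 -6.3 10. ] q [-72.  16.  44. 119. -14.  51.  68.]
move cm [ 0.07 -5.16 -0.06] | 5.2
  turn [ 0.1 -0.  -0. ]
  turn [-179.9    0.    -0. ]
```

Request:
{"fn": "servo_tool", "kwargs": {"series": "0 -0.8 0 0 0 0 255; 0 -0.9 0 0 0 0 255; 0 -0.9 0 0 0 0 255; 0 -0.9 0 0 0 0 255; 0 -0.9 0 0 0 0 255; 0 -0.8 0 0 0 0 255; 0 0 0 0 0 0 255; 0 0 0 0 0 0 255"}}

```text
time: 62.38
ee_pos: [502.4, 229.9, 170.4]
orientation: [111.3, 89.9, -161.3]
ft_force: [-9.5, -5.2, 12.3]
finger_gap: 0.198
```

Run:
```python
from h import *
plan(*T(-99,52),170,YAW+90)
s=cam('side'); save(s,'s13.png',(200,60,350,190),4)
```

```text
t 62.38 pos [502.4 229.9 170.4] jaw 87.4 gap 0.198 F [-9.5 -5.2 12.3] q [-66.  21.  43. 113. -18.  53.  74.]
move cm [ 0.04 -0.07 -0.05] | 0.1
  turn [ 0.1 -0.1 -0.1]
  turn [-1.799e+02  2.000e-01 -1.000e-01]
```

View pics/s13.png

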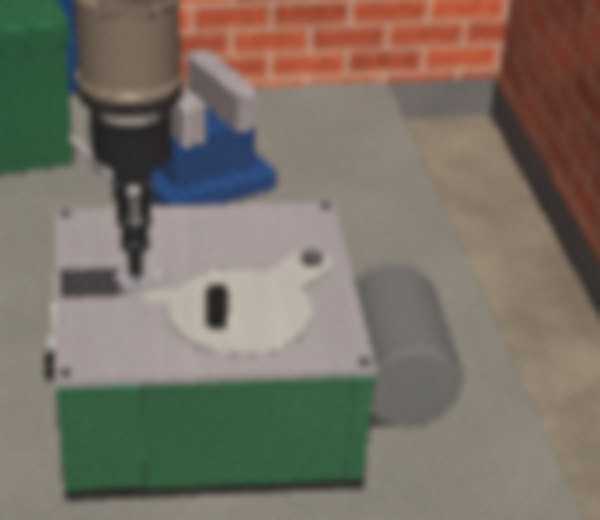

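Request:
{"fn": "servo_tool", "kwargs": {"series": "0 0 0 0 0 0 0; 0 0 0 0 0 0 0; 0 0 0 0 0 0 0; -3 0 0 0 0 0 0; -4 0 0 0 0 0 0; -5 0 0 0 0 0 0; -5 0 0 0 0 0 0; 0 0 0 0 0 0 0"}}

```text
time: 63.42
ee_pos: [504.7, 231.3, 343.7]
orientation: [-42.8, 89.7, 44.6]
ft_force: [-0.3, 0.0, -0.5]
finger_gap: 0.998
```

Run:
```python
from h import *
plan(500,230,330)
s=cam('side'); save(s,'s14.png',(200,60,350,190),4)
c=cam('top'); links(c); save(c,'t14.png',(80,90,400,280),2.4)
P=pts(s)
for nm,xy in (('b',(-100,52)),('c',(-25,-25))):
    t=T(*xy); m=(np.hypot(P[:,:,0]-t[0],P[:,:,1]-t[1])<30)&(P[:,:,2]>185)&(P[:,:,2]<206); print(nm,t.round(1),np.median(P[m],0).round(1))
```

```text
t 63.42 pos [504.7 231.3 343.7] jaw 87.4 gap 0.998 F [-0.3  0.  -0.5] q [-73.  10.  48. 101.  -8.  72.  65.]
move cm [ 1.37  0.47 -0.16] | 1.5
px [292. 187.] xy 559.6 -220.4 ang 0.4 LxW 45 44 z 15.7 col [160 154 153]
px [234. 203.] xy 501.1 -23.3 ang -2.6 LxW 78 30 z 18.9 col [160  81  80]
px [289. 233.] xy 402.7 -207.5 ang 18.9 LxW 118 24 z 18.4 col [173 169 164]
px [355. 240.] xy 381.0 -428.5 ang 88.5 LxW 90 59 z 22.8 col [51 49 48]
b [502.1 229.5] [499.5 225.1 197. ]
c [573.4 149. ] [571.1 144.1 194.1]
```

View pics/s14.png

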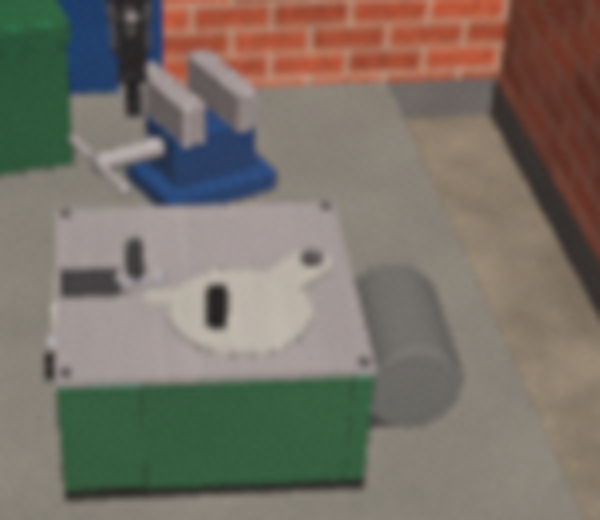

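View pics/t14.png

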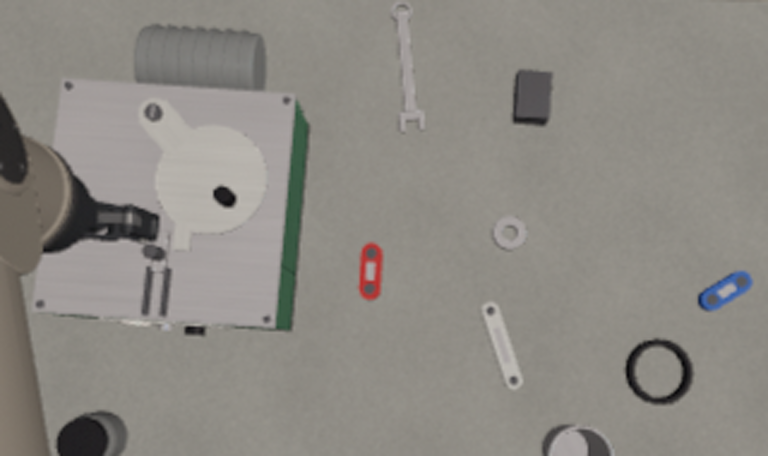

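Cover is shut (210,180 in the top crop) and the bolt post is back where it started (135,258 in the side crop). The bench is free of links, the bystanders have not moved, and the arm is clear. Handing in.

Run:
```python
from h import *
print(robot.sign_off())
```

```text
the job is handed in; nothing more can be done
None
```

The tumbler is loaded and locked, and I handed the job in at about 63 s of the 210 s allowed. I drew the bolt back and swung the cover to its stop. All five 80 mm links went through the port one at a time. I then shut the cover and pushed the bolt home.

**Last checks**
- **Links:** none left on the bench. Before closing, all five were stacked in the drum, with the top at about z = 105 mm, below the deck.
- **Cover:** against its shut stop, with the angle computed from the tool position at 0.001 rad. The knob was back where it started in the side view.
- **Bolt:** pushed until it met about 10 N. Its post was back at its starting position within the 2–3 mm the cameras can resolve.
- **Bystanders:** the tie bar, bearing, tape and red look-alike measured where they were at the start to within about 2 mm. The wrench, block and blue look-alike looked unmoved in the picture, and I didn't measure them. The cup and grease jar were only partly in the last picture; I went near neither.
- **Arm:** open and clear of everything.

**What went wrong or disagreed**
- One move call was refused because a shift was too large; nothing moved, and I sent a corrected one.
- While opening the cover, the fingers slid about 9 mm along the knob and the side load reached about 28 N. The cover still reached its stop, and I eased the load before releasing.
- The depth readings of the two posts were 2–5 mm from their expected centres, as they were before I moved anything. I put that down to camera bias.

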